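# Reload the pick rack's articles into the pack rack in reverse order

### The arm

A 6-joint arm with a two-finger parallel gripper is mounted at the origin on a cart in front of the work surface, level with it; the furniture and walls round the work are solid. World frame = base frame: x ahead of the robot, y to its left, z up, the work surface at z = 0. Lengths are in mm, angles in rad, forces in N, time in s.
With the tool pointing down it reaches from about 400 to 925 mm from the base axis. Payload 12.5 kg.
Tool frame: the origin (TCP) lies at the centre of the arm's flange, where the gripper is bolted on; the fingertips stand 190 mm ahead of it and the grasp point (between the pads) lies 171 mm ahead of it; z points along the fingers, y is the direction in which the jaws open and shut (so a half turn about z gives the same grasp; the last joint's range is limited). The gripper opens to 95 mm and grips with 3 to 60 N. Pads are 20 mm wide; open, the fingers measure 119 mm over their backs; the gripper's body (75 mm by 180 mm) begins 59 mm behind the grasp point.
Start: joints at [-0.106, 0.491, 1.559, -0, 1.092, -0.106], TCP at [625, 0.023, 404.761] pointing down, gripper open.
Joint ranges: [-3.1, 3.1], [-0.84, 2.19], [0.05, 2.79], [-1.13, 4.28], [0.06, 2.93], [-2.69, 2.69]. Speed limits (rad/s): [2.22, 2.22, 2.79, 3.14, 3.14, 3.14].

### API

Orientations are given as [roll, pitch, yaw] about the fixed x, y, z axes, in that order (R = Rz(yaw) Ry(pitch) Rx(roll)).
In Python, from cell import env gives the robot as it stands.
- The arm moves only by the shell command python3 -m pendant 'ROWS'. ROWS is JSON, a list of rows, each an object of numbers: "x", "y", "z": the shift along the tool's x, y, z in units of 150 mm (1.0 is 150 mm); "rx", "ry", "rz": the turn, a rotation vector about the tool's x, y, z in units of 45 degrees (1.0 is 45 degrees); "jaw": the opening, from 0 (shut) to 1 (fully open). In form: [{"x": .., "y": .., "z": .., "rx": .., "ry": .., "rz": .., "jaw": ..}, ...]. A call has 1 to 10 rows; each row is the pose to reach, as a shift and turn from the pose commanded when the call began, along the tool's axes at that moment; what a row does not reach only later rows make up. A row lasts 1/8 s, in which the tool goes at most 62.5 mm and 10.7 degrees, less where a joint would pass 70% of its speed; a pose out of reach is approached as far as the arm can. A call with a number of a shift or a turn outside -1 to 1 is refused whole. A call with a gripper value outside its range is refused whole. The fingers move at their own pace and stop on an object; the grip force is fixed at half the most. Time passes only in rows, so rows that repeat a pose let the fingers close. It gives the time, the measured TCP pose, the force and the opening at its end, in the units of the state.
- env.state(): the state, without advancing time (a new reading comes with each control period).
- env.read_camera(name): name is "scene" or "side" or "wrist"; returns a dict with "img" (384x512x3 uint8, red, green, blue), "fx", "fy", "cx", "cy" (pixels), "rvec" (rotation vector, rad) and "tvec" (3), from world to camera coordinates, as OpenCV has them. Camera axes: x right, y down, z forward; pixel columns grow to the right and rows downward; lengths in mm; the calibration is good to about 2 mm. A picture is of the moment at which its call begins. There is no depth.
- env.job_done(): hands the job in, once; it reports no verdict.
The state is a dict: "t": time; "joints": joint angles; "qvel": joint speeds; "tau": joint torques, N m; "eef_pos": TCP position; "tcp_rot": TCP orientation; "ft_force": force on the tool from outside, world axes, zero at the start; "moment": the same for the moment, N m; "opening": opening from 0.0 (shut) to 1.0 (fully open).
Only numpy, scipy, OpenCV 4.12 (cv2) and the standard library are available. Lean on these libraries where they do the work, as an engineer would, in place of code of your own. Each camera call takes 0.05 s, during which the arm holds its last target.

### The job

Move the four articles from the aluminium pick rack to the empty wooden pack rack, one to each place, in reverse order: what stood leftmost in the pick rack (seen from the robot) goes rightmost in the pack rack, the second from the left goes second from the right, and so on. Stand each one upright on the floor of its place, in the middle of that place; never tip one over, and let go of all.

Things in the scene. Friction and masses are not known exactly. Their poses are not given: they have to be found in the camera images.
- tape_measure: Yellow and black pocket tape measure on edge, 40 mm thick (its own x, body from -18 to +20 mm) by 67 mm long (its own y) by 61 mm high; take it across its thickness (38 mm). Origin at the centre of its underside, z up. Its thickness lies along the row at the start. Stands loose on its pad at the start, turned from this by at most 9 degrees.
- ring_scanner: Small black finger scanner, lying flat, 49 mm long (its own x) by 29 mm wide (its own y, body from -13 to +16 mm) by 21 mm high; take it across its width. Origin on its underside, z up. Its width lies along the row at the start. Stands loose on its pad at the start, turned from this by at most 9 degrees.
- label_roll: White roll of labels standing on end, 63 mm across, 50 mm high; its collision shape is a full cylinder, so take it across the outside. Origin at the centre of its underside, z up.
- vial: Small upright amber glass vial with cap, 20 mm across, 46 mm high, light (14 g). Origin at the centre of its underside, z up.
- pad_tape_measure: Light grey plastic place pad, 56 x 74 x 3 mm, fixed on the floor of the pick rack in the place where the tape measure stands at the start (it marks that place for good; it does not move). Origin at the centre of its underside, axes as the pick rack.
- pad_ring_scanner: Light grey plastic place pad, 56 x 74 x 3 mm, fixed on the floor of the pick rack in the place where the ring scanner stands at the start (it marks that place for good; it does not move). Origin at the centre of its underside, axes as the pick rack.
- pad_label_roll: Light grey plastic place pad, 56 x 74 x 3 mm, fixed on the floor of the pick rack in the place where the label roll stands at the start (it marks that place for good; it does not move). Origin at the centre of its underside, axes as the pick rack.
- pad_vial: Light grey plastic place pad, 56 x 74 x 3 mm, fixed on the floor of the pick rack in the place where the vial stands at the start (it marks that place for good; it does not move). Origin at the centre of its underside, axes as the pick rack.
- pick_rack: Aluminium rack that holds the articles at the start, each on a pad (top 11 mm up); nearer or farther than the pack rack. Fixed, 70 (x) x 352 (y) mm. Origin: centre of underside, on the table; x away from the robot, y along the row to its left. Floor top 8 mm up; places at x = 0, y = +129, +43, -43, -129 mm; 6 mm posts to z = 22 mm at x = +-31, y = 0, +-86; end plates to 22 mm.
- pack_rack: Empty plywood rack, cork patches mark its places. A 130 mm high carton stands between racks and robot. Fixed, 70 (x) x 352 (y) mm. Origin: centre of underside, on the table; x away from the robot, y along the row to its left. Floor top 8 mm up; places at x = 0, y = +129, +43, -43, -129 mm; 6 mm posts to z = 22 mm at x = +-31, y = 0, +-86; end plates to 25 mm.

How it is judged:
By the outcome, as a careful person would: the job done as asked, in the order asked, and still so for the second after the job is handed in, with the robot touching nothing.
It also fails if it takes over 88 s, if anything falls off the work surface, if the arm or the gripper's body presses on something with over 40 N, if the wrist force passes 120 N, or if a joint passes its speed limit or range.

## Working session

There is one attempt and no reset: what is moved stays moved. The work goes in short steps, Python scripts to look and compute and a shell command to move; the robot and the scene stay as the last step left them, time stands still between calls to the robot, and variables do not carry over. Pictures are saved under pics/ and viewed, and the job is handed in when it is done.

```bash
ls; mkdir -p pics; python3 - <<'E'
from cell import env
import cv2
s=env.state();print({k:s[k] for k in('t','joints','eef_pos','tcp_rot','ft_force','opening')})
for n in('scene','side','wrist'):
    c=env.read_camera(n);cv2.imwrite(f'pics/{n}0.png',c['img'][:,:,::-1]);print(n,c['fx'],c['cx'],c['cy'],c['rvec'],c['tvec'])
E
```

```text
pics
{'t': 0.0, 'joints': array([-1.05574959e-01,  4.91554623e-01,  1.55943217e+00,  1.65016451e-05,
        1.09171117e+00, -1.05598065e-01]), 'eef_pos': array([6.24970515e+02, 4.27025016e-02, 4.04170654e+02]), 'tcp_rot': array([-3.14049504e+00, -1.31055499e-04,  1.57081175e+00]), 'ft_force': array([0.01886079, 0.6799705 , 0.62124892]), 'opening': 1.0009013484470146}
scene 490.42108954836687 253.02025957561915 194.96238266153262 [ 0.72628847 -2.64191545  1.05256907] [543.49804868 230.66171628 710.13280773]
side 360.96543676150884 256.39682469867404 193.21988135142584 [ 2.05471216 -0.27068504  0.17753292] [-568.5834852   140.4164398   682.46847105]
wrist 336.2803001751394 253.91639922332584 193.15379248605805 [-2.89318884e+00  3.32943132e-04  7.68850868e-04] [-625.26065205  -27.80424943  388.95445853]
```

View pics/scene0.png

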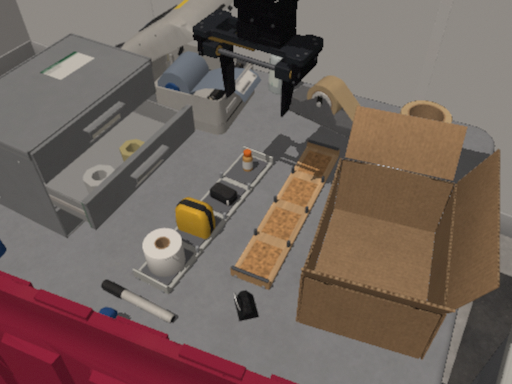

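View pics/side0.png

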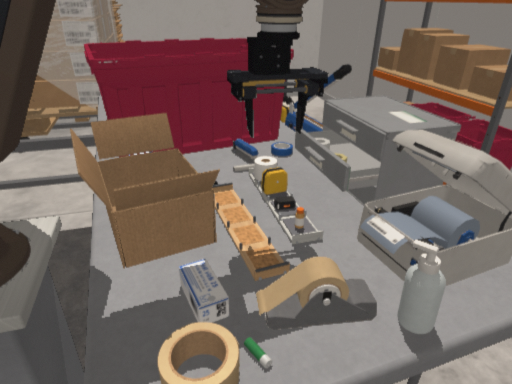

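View pics/wrist0.png

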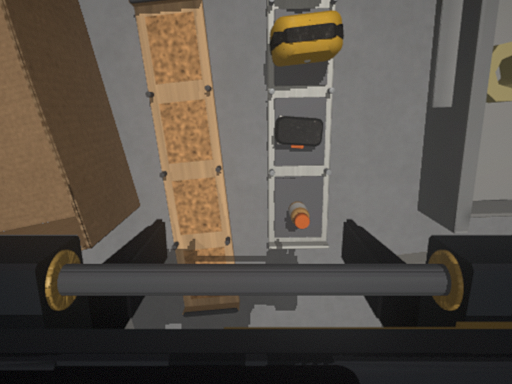

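```bash
cat > h.py <<'E'
import numpy as np, cv2
from cell import env
def cam(n):
    c=env.read_camera(n); R=cv2.Rodrigues(np.array(c['rvec'],float))[0]; t=np.array(c['tvec'],float)
    c['R']=R;c['t']=t;c['C']=-R.T@t; return c
def ray(c,uv,z):
    uv=np.atleast_2d(np.array(uv,float)); d=np.c_[(uv[:,0]-c['cx'])/c['fx'],(uv[:,1]-c['cy'])/c['fy'],np.ones(len(uv))]@c['R']
    return (c['C']+d*((z-c['C'][2])/d[:,2:]))
def proj(c,P):
    p=np.atleast_2d(P)@c['R'].T+c['t']; return p[:,:2]/p[:,2:]*[c['fx'],c['fy']]+[c['cx'],c['cy']]
def big(c,x0,y0,x1,y1,k,fn):
    im=cv2.resize(c['img'][y0:y1,x0:x1,::-1],None,fx=k,fy=k,interpolation=cv2.INTER_CUBIC); cv2.imwrite(fn,im)
E
python3 - <<'E'
from h import *
np.set_printoptions(precision=1,suppress=True)
w=cam('wrist');s=cam('scene')
print(w['C'],s['C'])
print(ray(w,[(150,95),(208,90),(164,175),(219,170),(228,240)],22))
print(ray(w,[(268,92),(330,92),(270,173),(328,172)],22))
big(w,130,0,350,310,2.5,'pics/w1.png')
big(s,120,130,350,290,3.4,'pics/s1.png')
E
```

```text
[625.5  68.5 383.6] [295.1 553.  678.2]
[[518.   81.4  22. ]
 [578.1  86.3  22. ]
 [526.9  -2.7  22. ]
 [587.3   2.8  22. ]
 [595.5 -78.8  22. ]]
[[639.9  84.3  22. ]
 [703.8  84.3  22. ]
 [642.9  -0.5  22. ]
 [706.2   0.6  22. ]]
```

View pics/w1.png

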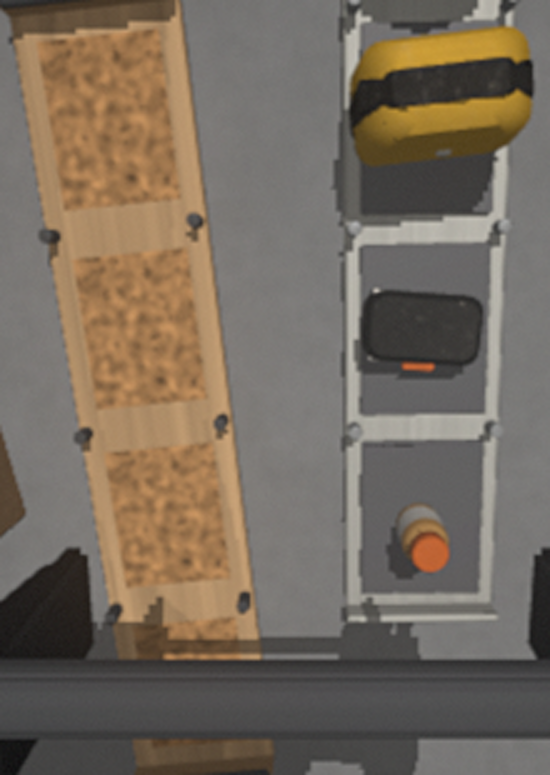

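View pics/s1.png

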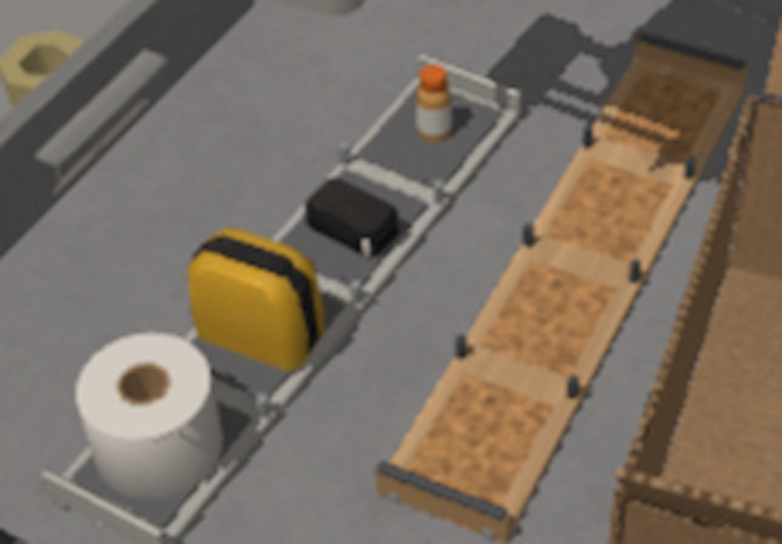

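```bash
python3 -m pendant '[{"y":-0.1,"rz":0.2},{"y":-0.2,"rz":0.4},{"y":-0.3,"rz":0.6},{"y":-0.33,"rz":0.8},{"y":-0.33,"rz":1.0}]' && python3 -m pendant '[{"rz":0.2},{"rz":0.4},{"rz":0.6},{"rz":0.8},{"rz":1.0},{"rz":1.0},{"rz":1.0}]'; python3 - <<'E'
from h import *
np.set_printoptions(precision=4,suppress=True)
w=cam('wrist');print(env.state()['joints'],w['C']);cv2.imwrite('pics/w2.png',w['img'][:,:,::-1])
big(w,60,0,460,290,2,'pics/w2b.png')
E
```

```text
[-0.1056  0.4911  1.5591  0.      1.0917 -0.1056] [625.5036  68.4905 383.7942]invalid input
```

View pics/w2b.png

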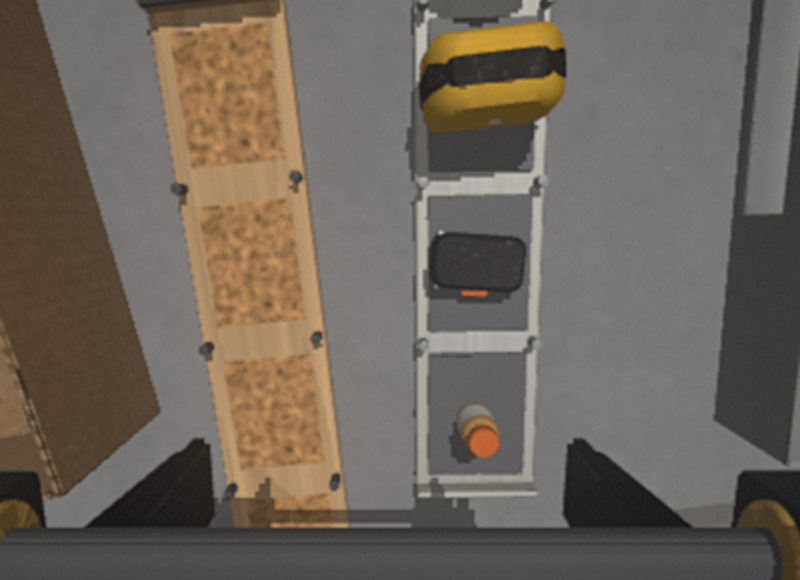

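```bash
python3 -m pendant '[{"x":0,"y":-0.1,"z":0,"rx":0,"ry":0,"rz":0.2,"jaw":1},{"x":0,"y":-0.2,"z":0,"rx":0,"ry":0,"rz":0.4,"jaw":1},{"x":0,"y":-0.3,"z":0,"rx":0,"ry":0,"rz":0.6,"jaw":1},{"x":0,"y":-0.33,"z":0,"rx":0,"ry":0,"rz":0.8,"jaw":1},{"x":0,"y":-0.33,"z":0,"rx":0,"ry":0,"rz":1,"jaw":1}]' && python3 -m pendant '[{"x":0,"y":0,"z":0,"rx":0,"ry":0,"rz":0.2,"jaw":1},{"x":0,"y":0,"z":0,"rx":0,"ry":0,"rz":0.4,"jaw":1},{"x":0,"y":0,"z":0,"rx":0,"ry":0,"rz":0.6,"jaw":1},{"x":0,"y":0,"z":0,"rx":0,"ry":0,"rz":0.8,"jaw":1},{"x":0,"y":0,"z":0,"rx":0,"ry":0,"rz":1,"jaw":1},{"x":0,"y":0,"z":0,"rx":0,"ry":0,"rz":1,"jaw":1},{"x":0,"y":0,"z":0,"rx":0,"ry":0,"rz":1,"jaw":1}]'; python3 - <<'E'
from h import *
np.set_printoptions(precision=4,suppress=True)
w=cam('wrist');print(env.state()['joints'],w['C'])
big(w,0,0,512,384,1.56,'pics/w2c.png')
E
```

```text
t: 0.92
eef_pos: [575.2, 0.0, 404.9]
tcp_rot: [3.141, -0.0, 0.78]
ft_force: [0.5, 0.1, -0.3]
opening: 1.001
t: 1.8
eef_pos: [575.5, 0.0, 404.7]
tcp_rot: [3.142, -0.0, 0.003]
ft_force: [0.1, 0.6, 0.5]
opening: 1.0
[-0.1147  0.4205  1.683  -0.      1.038   1.4532] [645.0659  -0.3298 384.0562]
```

View pics/w2c.png

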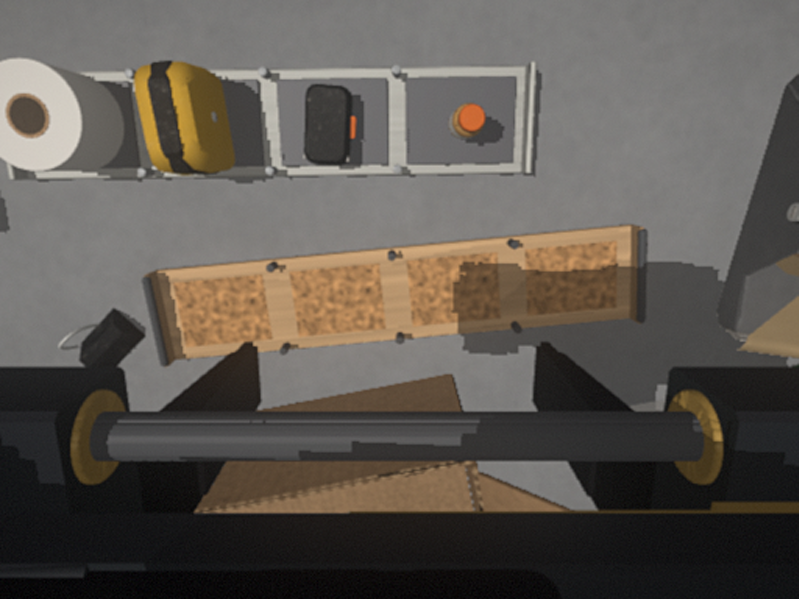

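```bash
python3 - <<'E'
from h import *
w=cam('wrist')
big(w,80,140,420,240,2.35,'pics/p1.png')
big(w,0,30,350,125,2.28,'pics/p2.png')
E
```

```text
(no output)
```

View pics/p1.png

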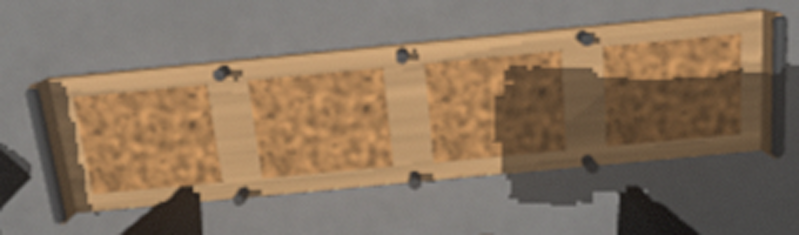

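View pics/p2.png

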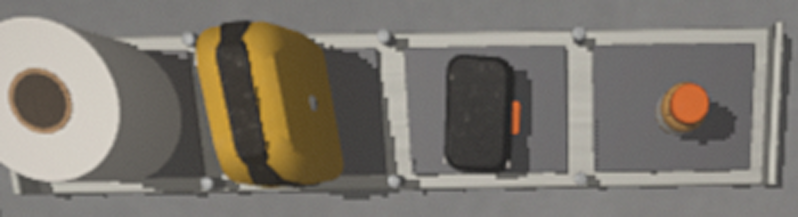

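```bash
cat >> h.py <<'E'
def fitrack(P):  # P far +y..-y, near ; returns center,yaw
    M=np.array([[31,86],[31,0],[31,-86],[-31,86],[-31,0],[-31,-86]],float); P=np.array(P)[:,:2]
    a=M-M.mean(0);b=P-P.mean(0); yaw=np.arctan2((a[:,0]*b[:,1]-a[:,1]*b[:,0]).sum(),(a*b).sum())
    R=np.array([[np.cos(yaw),-np.sin(yaw)],[np.sin(yaw),np.cos(yaw)]])
    c=P.mean(0); return c,yaw,R,P-(M@R.T+c)
E
python3 - <<'E'
from h import *
np.set_printoptions(precision=4,suppress=True)
w=cam('wrist')
f=lambda L,x,y,k:[(x+a/k,y+b/k) for a,b in L]
for nm,L,x,y,k in(('pack',[(221,74),(402,55),(583,37),(241,196),(414,180),(589,163)],80,140,2.35),('pick',[(189,38),(386,36),(578,33),(206,184),(393,182),(580,180)],0,30,2.28)):
    P=ray(w,f(L,x,y,k),22); c,yaw,R,res=fitrack(P);print(nm,c,yaw,np.abs(res).max());print(res)
    for yy in(129,43,-43,-129):print(c+R@[0,yy])
print('vial',ray(w,f([(690,103)],0,30,2.28),57))
print('roll',ray(w,f([(40,100)],0,30,2.28),61))
im=w['img'].astype(int);m=((im.max(2)<60)).astype(np.uint8);m[:30]=0;m[125:]=0;m[:,:185]=0;m[:,240:]=0
n,lab,st,ce=cv2.connectedComponentsWithStats(m);i=1+st[1:,4].argmax();print(st[i])
cn=cv2.findContours((lab==i).astype(np.uint8),0,1)[0][0]
Q=ray(w,cn[:,0,:],30)[:,:2].astype(np.float32);print('scan',cv2.minAreaRect(Q))
# carton edge
print(ray(w,[(451/1.56,376/1.56),(262/1.56,410/1.56)],130))
s=cam('scene')
hsv=cv2.cvtColor(s['img'],cv2.COLOR_RGB2HSV)
sc=lambda a,b:(120+a/3.4,130+b/3.4)
print('scene vial cap top',ray(s,[sc(432,72)],57),'roll',ray(s,[sc(146,383)],61), 'carton corner',ray(s,[sc(765,100),sc(620,480)],130))
E
```

```text
pack [556.0815   0.133 ] 0.10276660376406152 1.9791273148564414
[[-0.7353 -1.807 ]
 [-0.4662 -0.4604]
 [-0.7692  1.8897]
 [ 1.0281 -1.7364]
 [ 0.5194  0.135 ]
 [ 0.4233  1.9791]]
[542.8479 128.4524]
[551.6703  42.9061]
[560.4927 -42.6402]
[ 569.3151 -128.1864]
pick [673.9352  85.2527] 0.011422859649815771 1.0251282600307263
[[ 0.0191 -0.5033]
 [ 0.0073 -1.0251]
 [ 0.3966  0.7794]
 [-0.2147  0.0759]
 [-0.1404  0.2036]
 [-0.0678  0.4696]]
[672.4617 214.2442]
[673.444  128.2499]
[674.4263  42.2555]
[675.4087 -43.7389]
vial [[674.2369 -44.9843  57.    ]]
roll [[674.5319 214.9312  61.    ]]
[196  54  30  52 482]
scan ((671.801025390625, 43.451446533203125), (28.841617584228516, 48.358219146728516), 87.6823959350586)
[[540.6603 -28.8719 130.    ]
 [521.2375  70.2937 130.    ]]
scene vial cap top [[673.1895 -44.6247  57.    ]] roll [[671.7521 214.7184  61.    ]] carton corner [[478.2684 -38.7555 130.    ]
 [437.8637 195.573  130.    ]]
```

```bash
python3 - <<'E'
from h import *
np.set_printoptions(precision=1,suppress=True)
s=cam('scene');d=cam('side');print(d['C'])
big(s,290,60,512,360,2,'pics/sc.png');big(d,60,90,260,270,3,'pics/sd.png')
P=np.array([[487,-44,0],[478,-44,130],[440,195,130],[440,195,0]],float)
print(proj(s,P),proj(d,P))
E
```

```text
[ 401.4 -663.5  455.5]
[[332.9 208.1]
 [346.4 157.6]
 [301.1 270.2]
 [295.9 319.1]] [[215.  242.5]
 [207.5 188.4]
 [177.5 146.5]
 [182.  192.8]]
```

View pics/sc.png

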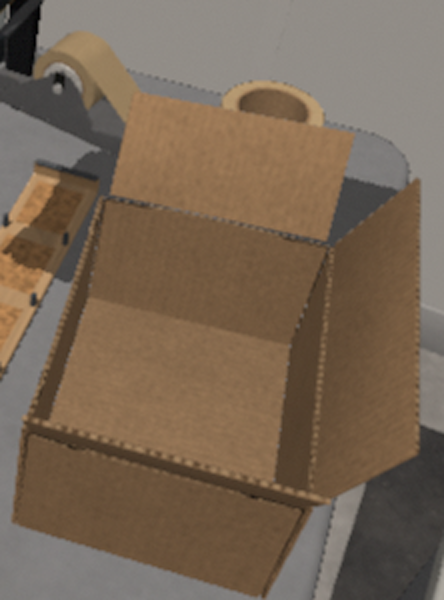

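View pics/sd.png

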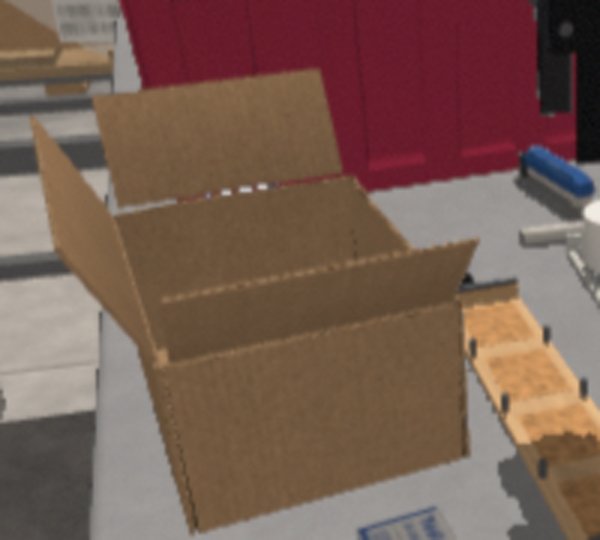

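```bash
python3 - <<'E'
from h import *
np.set_printoptions(precision=1,suppress=True)
s=cam('scene');d=cam('side')
def tri(a,b):
    P=[c2['fx']*0+np.array([[c2['fx'],0,c2['cx']],[0,c2['fy'],c2['cy']],[0,0,1]])@np.c_[c2['R'],c2['t']] for c2 in(s,d)]
    X=cv2.triangulatePoints(P[0],P[1],np.array(a,float),np.array(b,float)).ravel();X=X[:3]/X[3]
    return X,proj(s,X)-a,proj(d,X)-b
print(tri((357.5,106.5),(219,170)))
print('wall top corner -y',tri((290+100/2,60+197/2),(60+462/3,90+300/3)))
# +y flap: seen in side (166.7,113.3); scene lower-left corner (15,520)
print(tri((290+15/2,60+520/2),(166.7,113.3)))
print(env.state()['t'])
E
```

```text
(array([ 492.1, -100.8,  192.7]), array([[-0.2, -0.1]]), array([[-0.4,  0.2]]))
wall top corner -y (array([489.2, -43.3, 124. ]), array([[-0.4, -0.3]]), array([[-0.7,  0.3]]))
(array([408.5, 291.7, 183.2]), array([[-7.7, -4. ]]), array([[-6.4,  1.9]]))
2.2
```

```bash
python3 - <<'E'
from h import *
np.set_printoptions(precision=1,suppress=True)
s=cam('scene');w=cam('wrist');d=cam('side')
print('scene unit front bottom',ray(s,[(97,212),(193,135)],0),ray(s,[(95,190),(193,118)],50))
print('wrist top row z0',ray(w,[(10,0),(256,0),(500,0)],0),ray(w,[(10,0),(256,0),(500,0)],150))
print('right dark',ray(w,[(795/1.56,75/1.56),(720/1.56,320/1.56)],0))
E
```

```text
scene unit front bottom [[859.4 186.6   0. ]
 [836.4 -85.4   0. ]] [[858.  176.1  50. ]
 [829.  -83.4  50. ]]
wrist top row z0 [[ 752.5  250.7    0. ]
 [ 752.5   -2.4    0. ]
 [ 752.4 -253.2    0. ]] [[ 710.6  152.6  150. ]
 [ 710.5   -1.7  150. ]
 [ 710.5 -154.5  150. ]]
right dark [[ 706.5 -271.7    0. ]
 [ 532.9 -247.     0. ]]
```

```bash
python3 - <<'E'
from h import *
np.set_printoptions(precision=1,suppress=True)
s=cam('scene');d=cam('side')
def tri(a,b):
    P=[np.array([[c2['fx'],0,c2['cx']],[0,c2['fy'],c2['cy']],[0,0,1]])@np.c_[c2['R'],c2['t']] for c2 in(s,d)]
    X=cv2.triangulatePoints(P[0],P[1],np.array(a,float),np.array(b,float)).ravel();X=X[:3]/X[3]
    return X,proj(s,X)-a,proj(d,X)-b
print(tri((319,101),(327,297)))
print(proj(d,[[569,-128,8],[585,-300,0]]),proj(s,[[569,-128,8]]))
print(ray(d,[(375,316),(248,340),(350,285),(235,345)],0))
big(s,270,60,370,180,5,'pics/se.png');big(d,220,180,400,340,4,'pics/sf.png')
E
```

```text
(array([ 632.1, -282.8,   38.7]), array([[0.8, 0.7]]), array([[ 2.3, -1.4]]))
[[263.6 257.7]
 [304.1 327.1]] [[313.4 163.2]]
[[ 705.9 -308.6    0. ]
 [ 493.7 -301.    -0. ]
 [ 701.5 -232.6    0. ]
 [ 472.8 -304.7   -0. ]]
```

View pics/se.png

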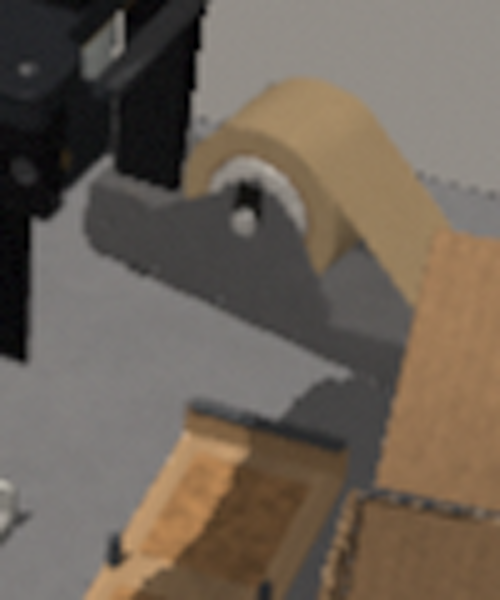

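View pics/sf.png

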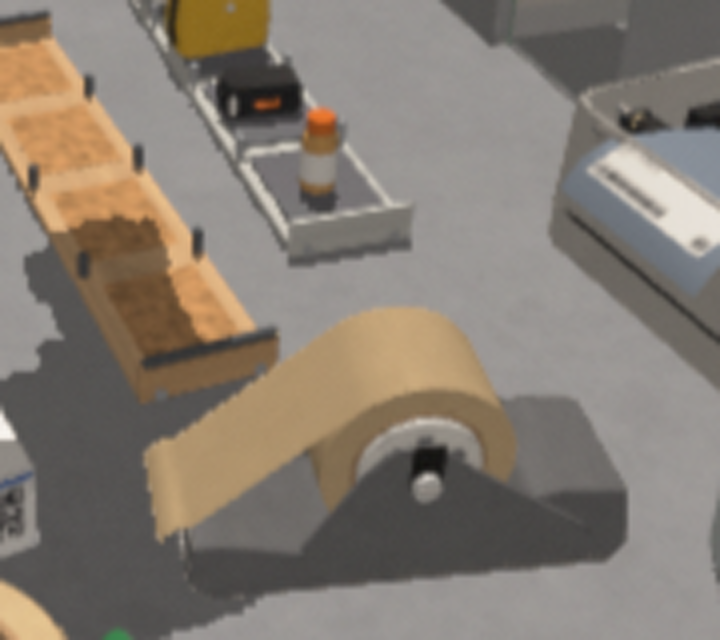

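```bash
python3 -m pendant '[{"x":0.2,"y":0.1,"z":0.1,"rx":0,"ry":0,"rz":0,"jaw":0.6},{"x":0.4,"y":0.2,"z":0.25,"rx":0,"ry":0,"rz":0,"jaw":0.6},{"x":0.6,"y":0.3,"z":0.4,"rx":0,"ry":0,"rz":0,"jaw":0.6},{"x":0.66,"y":0.3,"z":0.55,"rx":0,"ry":0,"rz":0,"jaw":0.6},{"x":0.66,"y":0.3,"z":0.6,"rx":0,"ry":0,"rz":0,"jaw":0.6},{"x":0.66,"y":0.3,"z":0.6,"rx":0,"ry":0,"rz":0,"jaw":0.6}]'; python3 - <<'E'
from h import *
print(env.state()['eef_pos'],env.state()['tcp_rot'])
w=cam('wrist');big(w,0,0,512,384,1.56,'pics/v1.png')
E
```

```text
t: 3.2
eef_pos: [673.9, -44.5, 314.7]
tcp_rot: [-3.141, 0.001, 0.0]
ft_force: [-0.7, 0.5, -0.2]
opening: 0.6
[673.90775408 -44.45268655 314.68678255] [-3.14139996e+00  9.16557337e-04  4.79598763e-04]
```

View pics/v1.png

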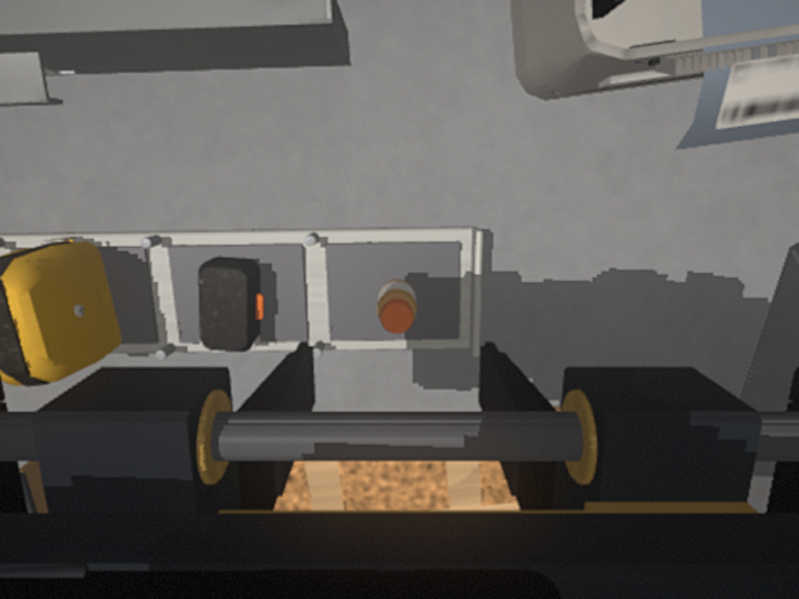

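```bash
python3 -m pendant '[{"x":0,"y":0,"z":0.2,"rx":0,"ry":0,"rz":0,"jaw":0.5},{"x":0,"y":0,"z":0.4,"rx":0,"ry":0,"rz":0,"jaw":0.45},{"x":0,"y":0,"z":0.55,"rx":0,"ry":0,"rz":0,"jaw":0.45},{"x":0,"y":0,"z":0.66,"rx":0,"ry":0,"rz":0,"jaw":0.45},{"x":0,"y":0,"z":0.66,"rx":0,"ry":0,"rz":0,"jaw":0.45},{"x":0,"y":0,"z":0.66,"rx":0,"ry":0,"rz":0,"jaw":0.3},{"x":0,"y":0,"z":0.66,"rx":0,"ry":0,"rz":0,"jaw":0.15},{"x":0,"y":0,"z":0.66,"rx":0,"ry":0,"rz":0,"jaw":0.1},{"x":0,"y":0,"z":0.66,"rx":0,"ry":0,"rz":0,"jaw":0.1}]'; python3 - <<'E'
from h import *
w=cam('wrist');big(w,0,0,512,384,1.56,'pics/v2.png')
E
```

```text
t: 4.38
eef_pos: [674.6, -45.0, 216.5]
tcp_rot: [3.141, -0.001, -0.0]
ft_force: [-1.7, 0.9, 5.4]
opening: 0.206
```

View pics/v2.png

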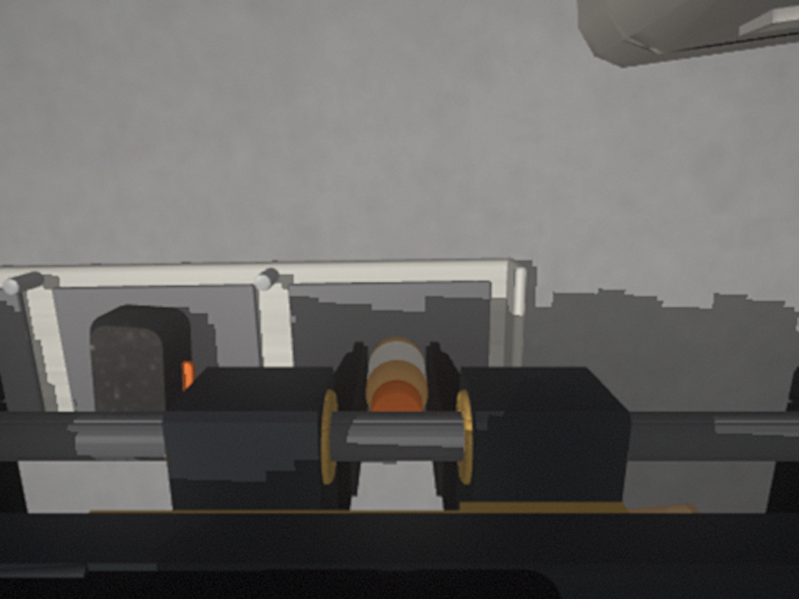

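```bash
python3 -m pendant '[{"x":0,"y":0,"z":-0.1,"rx":0,"ry":0,"rz":0,"jaw":0.1},{"x":0,"y":0,"z":-0.25,"rx":0,"ry":0,"rz":0,"jaw":0.1},{"x":0,"y":0,"z":-0.4,"rx":0,"ry":0,"rz":0,"jaw":0.1},{"x":-0.1,"y":-0.1,"z":-0.5,"rx":0,"ry":0,"rz":0,"jaw":0.1},{"x":-0.25,"y":-0.3,"z":-0.5,"rx":0,"ry":0,"rz":0,"jaw":0.1},{"x":-0.4,"y":-0.5,"z":-0.5,"rx":0,"ry":0,"rz":0,"jaw":0.1},{"x":-0.55,"y":-0.7,"z":-0.5,"rx":0,"ry":0,"rz":0,"jaw":0.1},{"x":-0.7,"y":-0.85,"z":-0.5,"rx":0,"ry":0,"rz":0,"jaw":0.1},{"x":-0.8,"y":-1,"z":-0.5,"rx":0,"ry":0,"rz":0,"jaw":0.1},{"x":-0.87,"y":-1,"z":-0.5,"rx":0,"ry":0,"rz":0,"jaw":0.1}]'
python3 -m pendant '[{"x":0,"y":-0.1,"z":0,"rx":0,"ry":0,"rz":0,"jaw":0.1},{"x":0,"y":-0.155,"z":0,"rx":0,"ry":0,"rz":0,"jaw":0.1},{"x":0,"y":-0.155,"z":0,"rx":0,"ry":0,"rz":0,"jaw":0.1},{"x":0,"y":-0.155,"z":0,"rx":0,"ry":0,"rz":0,"jaw":0.1}]'
python3 - <<'E'
from h import *
w=cam('wrist');big(w,0,0,512,384,1.56,'pics/v3.png');s=cam('scene');big(s,200,100,400,250,4,'pics/v3s.png')
np.set_printoptions(precision=1,suppress=True);print(env.state()['eef_pos'])
E
```

```text
t: 5.68
eef_pos: [542.3, 106.6, 291.1]
tcp_rot: [-3.142, 0.0, 0.002]
ft_force: [-0.1, 0.0, 0.1]
opening: 0.208
t: 6.18
eef_pos: [544.2, 128.1, 290.6]
tcp_rot: [3.142, 0.0, -0.0]
ft_force: [0.9, 0.2, 0.0]
opening: 0.208
[544.2 128.  290.6]
```

View pics/v3.png

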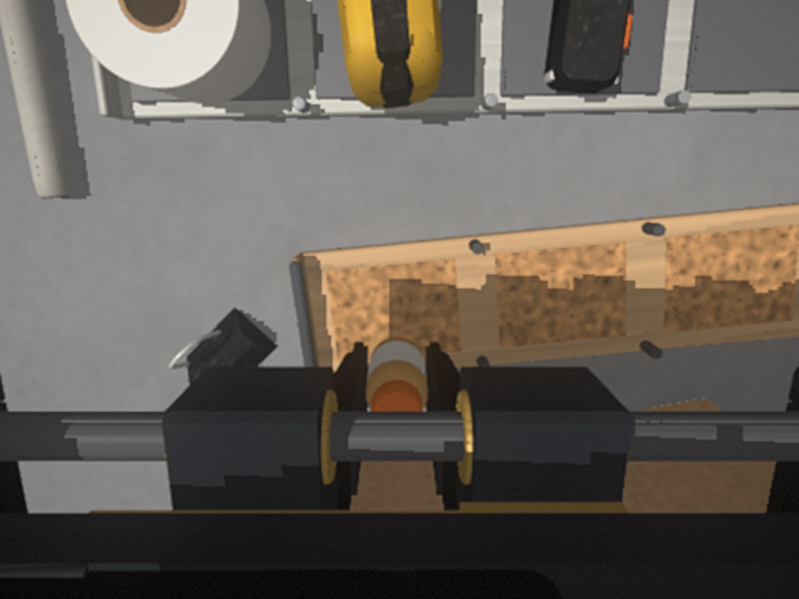

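View pics/v3s.png

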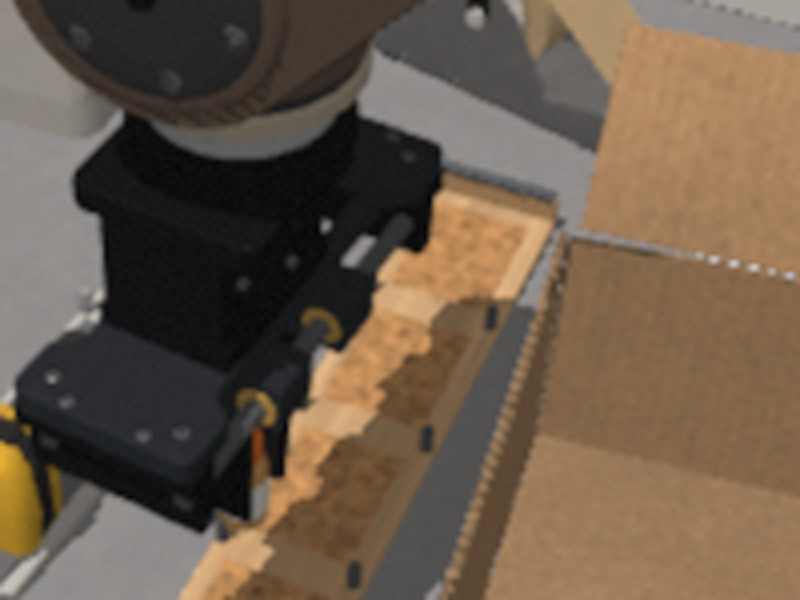

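```bash
python3 -m pendant '[{"x":0,"y":0,"z":0.1,"rx":0,"ry":0,"rz":0,"jaw":0.1},{"x":0,"y":0,"z":0.2,"rx":0,"ry":0,"rz":0,"jaw":0.1},{"x":0,"y":0,"z":0.3,"rx":0,"ry":0,"rz":0,"jaw":0.1},{"x":0,"y":0,"z":0.4,"rx":0,"ry":0,"rz":0,"jaw":0.1},{"x":0,"y":0,"z":0.46,"rx":0,"ry":0,"rz":0,"jaw":0.1},{"x":0,"y":0,"z":0.49,"rx":0,"ry":0,"rz":0,"jaw":0.1},{"x":0,"y":0,"z":0.5,"rx":0,"ry":0,"rz":0,"jaw":0.1},{"x":0,"y":0,"z":0.505,"rx":0,"ry":0,"rz":0,"jaw":0.1},{"x":0,"y":0,"z":0.505,"rx":0,"ry":0,"rz":0,"jaw":0.1}]'
python3 -m pendant '[{"x":0,"y":0,"z":0,"rx":0,"ry":0,"rz":0,"jaw":0.1},{"x":0,"y":0,"z":0.005,"rx":0,"ry":0,"rz":0,"jaw":0.1}]'
```

```text
t: 7.4
eef_pos: [544.1, 128.3, 215.3]
tcp_rot: [-3.142, -0.001, 0.0]
ft_force: [0.3, 1.1, 0.2]
opening: 0.208
t: 7.65
eef_pos: [544.1, 128.3, 214.4]
tcp_rot: [-3.142, -0.0, 0.0]
ft_force: [-0.6, -0.7, -0.7]
opening: 0.207
```

```bash
python3 -m pendant '[{"x":0,"y":0,"z":0.003,"rx":0,"ry":0,"rz":0,"jaw":0.1},{"x":0,"y":0,"z":0.006,"rx":0,"ry":0,"rz":0,"jaw":0.1},{"x":0,"y":0,"z":0.006,"rx":0,"ry":0,"rz":0,"jaw":0.1}]'; python3 - <<'E'
from h import *
d=cam('side');big(d,230,160,310,220,10,'pics/v4.png');s=cam('scene');big(s,200,190,320,280,6,'pics/v4s.png')
E
```

```text
t: 8.02
eef_pos: [544.0, 128.3, 213.5]
tcp_rot: [3.142, -0.0, -0.0]
ft_force: [-1.0, 0.3, 2.6]
opening: 0.208
```

View pics/v4s.png

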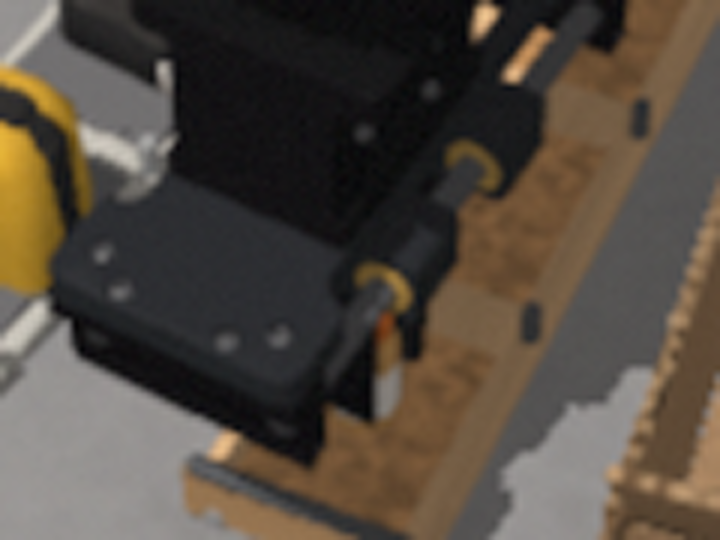

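View pics/v4.png

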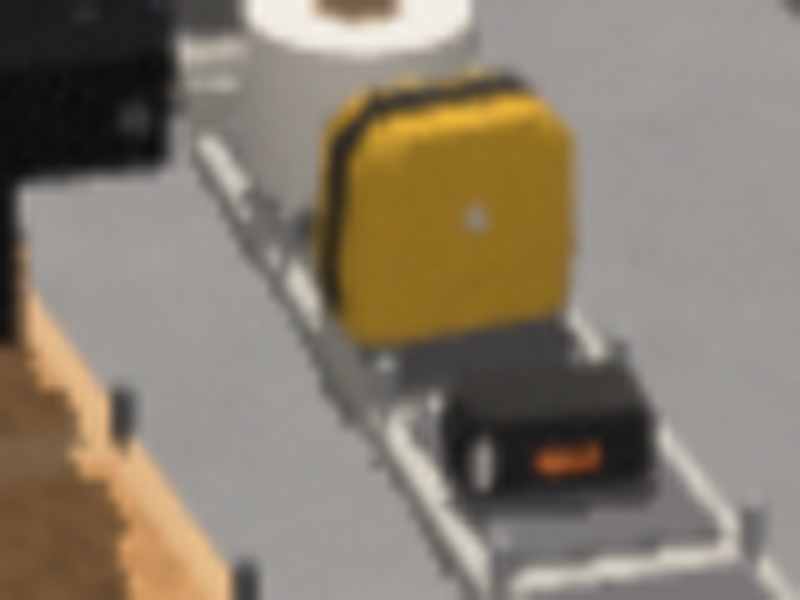

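```bash
python3 -m pendant '[{"x":0,"y":0,"z":0.006,"rx":0,"ry":0,"rz":0,"jaw":0.25},{"x":0,"y":0,"z":0.006,"rx":0,"ry":0,"rz":0,"jaw":0.35},{"x":0,"y":0,"z":0.006,"rx":0,"ry":0,"rz":0,"jaw":0.45},{"x":0,"y":0,"z":-0.05,"rx":0,"ry":0,"rz":0,"jaw":0.45},{"x":0,"y":0,"z":-0.15,"rx":0,"ry":0,"rz":0,"jaw":0.45},{"x":0,"y":0,"z":-0.35,"rx":0,"ry":0,"rz":0,"jaw":0.45},{"x":0,"y":0,"z":-0.6,"rx":0,"ry":0,"rz":0,"jaw":0.5},{"x":0,"y":0,"z":-0.8,"rx":0,"ry":0,"rz":0,"jaw":0.5},{"x":0,"y":0,"z":-0.8,"rx":0,"ry":0,"rz":0,"jaw":0.5}]'; python3 - <<'E'
from h import *
s=cam('scene');big(s,200,190,320,280,6,'pics/v5s.png')
w=cam('wrist');big(w,0,0,512,384,1.56,'pics/v5.png')
E
```

```text
t: 9.25
eef_pos: [544.0, 128.3, 336.4]
tcp_rot: [-3.141, -0.005, 0.0]
ft_force: [0.8, 0.1, -0.2]
opening: 0.5
```

View pics/v5s.png

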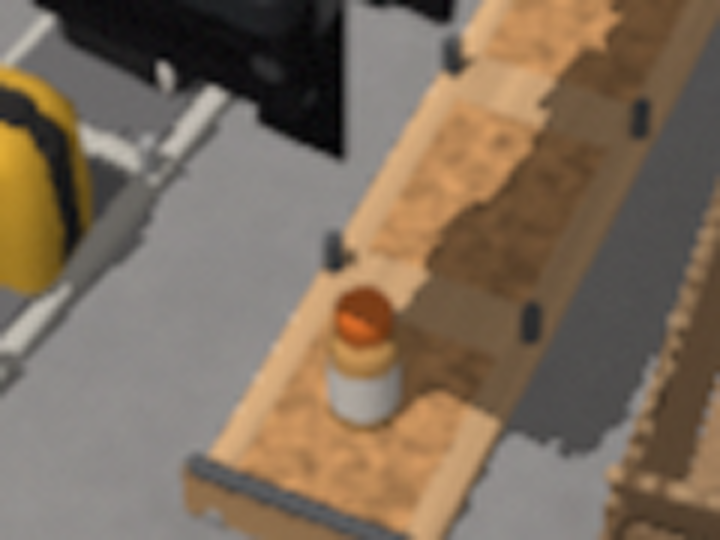

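View pics/v5.png

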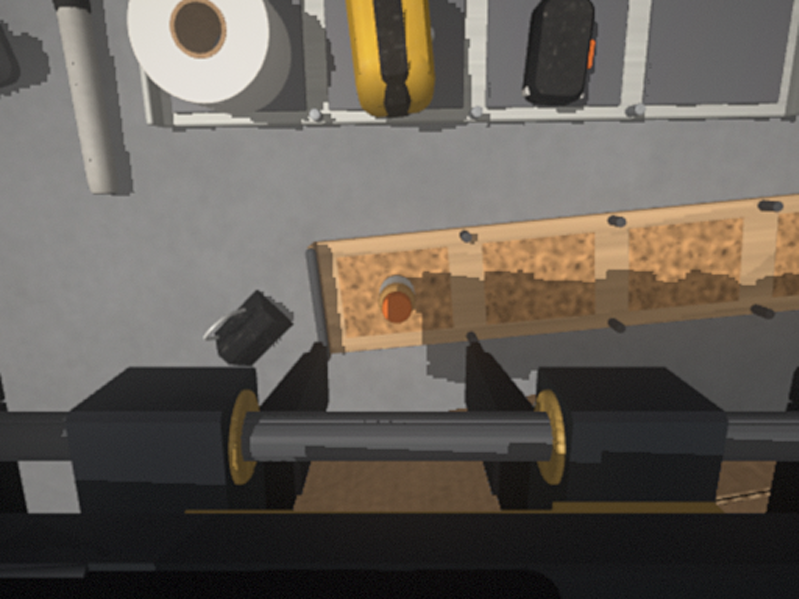

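```bash
python3 - <<'E'
from h import *
np.set_printoptions(precision=1,suppress=True)
w=cam('wrist');k=1.56
print('vial',ray(w,[(397/k,305/k)],53), 'cork',ray(w,np.array([(336,259),(447,247),(452,329),(345,341)])/k,8),ray(w,np.array([(336,259),(447,247),(452,329),(345,341)])/k,8).mean(0))
print('tape band mid at top z70',ray(w,np.array([(393,20),(396,70)])/k,71),'tape y edges',ray(w,np.array([(350,30),(432,30)])/k,60))
P=ray(w,np.array([(465,237),(614,221),(766,205),(618,326),(762,312)])/k,22);print(P)
big(w,200,0,420,90,3.6,'pics/t1.png')
E
```

```text
vial [[545.5 127.4  53. ]] cork [[561.7 163.3   8. ]
 [568.8  98.2   8. ]
 [518.6  94.    8. ]
 [511.  159.2   8. ]] [540.  128.6   8. ]
tape band mid at top z70 [[673.6 129.1  71. ]
 [654.2 127.9  71. ]] tape y edges [[672.4 148.1  60. ]
 [672.3 112.1  60. ]]
[[576.4  89.7  22. ]
 [585.2   7.9  22. ]
 [593.9 -74.3  22. ]
 [524.8  -0.6  22. ]
 [533.2 -82.5  22. ]]
```

View pics/t1.png

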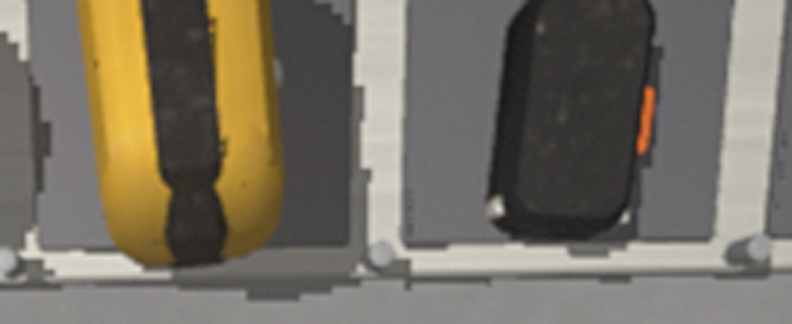

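```bash
python3 -m pendant '[{"x":0,"y":0,"z":0.3,"rx":0,"ry":0,"rz":0,"jaw":0.45},{"x":0,"y":0,"z":0.55,"rx":0,"ry":0,"rz":0,"jaw":0.45},{"x":0,"y":0,"z":0.72,"rx":0,"ry":0,"rz":0,"jaw":0.45},{"x":0,"y":0,"z":0.805,"rx":0,"ry":0,"rz":0,"jaw":0.45},{"x":0,"y":0,"z":0.805,"rx":0,"ry":0,"rz":0,"jaw":0.3},{"x":0,"y":0,"z":0.805,"rx":0,"ry":0,"rz":0,"jaw":0.15},{"x":0,"y":0,"z":0.805,"rx":0,"ry":0,"rz":0,"jaw":0.1},{"x":0,"y":0,"z":0.805,"rx":0,"ry":0,"rz":0,"jaw":0.1},{"x":0,"y":0,"z":0.785,"rx":0,"ry":0,"rz":0,"jaw":0.1},{"x":-0.03,"y":0,"z":0.785,"rx":0,"ry":0,"rz":0,"jaw":0.1}]'
python3 -m pendant '[{"x":0,"y":0,"z":0,"rx":0,"ry":0,"rz":0,"jaw":0.1},{"x":0,"y":0,"z":0.013,"rx":0,"ry":0,"rz":0,"jaw":0.1},{"x":0,"y":0,"z":0.02,"rx":0,"ry":0,"rz":0,"jaw":0.1},{"x":0,"y":0,"z":0.02,"rx":0,"ry":0,"rz":0,"jaw":0.1}]'
```

```text
t: 10.65
eef_pos: [539.5, 128.3, 215.9]
tcp_rot: [-3.142, -0.001, -0.0]
ft_force: [0.8, 0.5, -1.1]
opening: 0.208
t: 11.15
eef_pos: [539.5, 128.3, 213.4]
tcp_rot: [-3.142, -0.001, 0.0]
ft_force: [-3.7, -1.2, 14.0]
opening: 0.209
```

```bash
python3 -m pendant '[{"x":0,"y":0,"z":-0.003,"rx":0,"ry":0,"rz":0,"jaw":0.2},{"x":0,"y":0,"z":-0.003,"rx":0,"ry":0,"rz":0,"jaw":0.35},{"x":0,"y":0,"z":-0.003,"rx":0,"ry":0,"rz":0,"jaw":0.45},{"x":0,"y":0,"z":-0.05,"rx":0,"ry":0,"rz":0,"jaw":0.45},{"x":0,"y":0,"z":-0.2,"rx":0,"ry":0,"rz":0,"jaw":0.45},{"x":0,"y":0,"z":-0.45,"rx":0,"ry":0,"rz":0,"jaw":0.5},{"x":0.2,"y":0.15,"z":-0.7,"rx":0,"ry":0,"rz":0,"jaw":0.6},{"x":0.4,"y":0.35,"z":-0.8,"rx":0,"ry":0,"rz":0,"jaw":0.6},{"x":0.4,"y":0.567,"z":-0.8,"rx":0,"ry":0,"rz":0,"jaw":0.6},{"x":0.4,"y":0.567,"z":-0.8,"rx":0,"ry":0,"rz":0,"jaw":0.6}]'; python3 - <<'E'
from h import *
w=cam('wrist');big(w,0,0,512,384,1.56,'pics/c1.png');print(env.state()['eef_pos'])
s=cam('scene');big(s,200,190,320,280,6,'pics/c1s.png')
E
```

```text
t: 12.4
eef_pos: [599.5, 41.6, 332.9]
tcp_rot: [3.141, -0.0, -0.002]
ft_force: [-0.1, 0.6, 0.2]
opening: 0.599
[599.39136479  42.62427366 332.80432306]
```

View pics/c1.png

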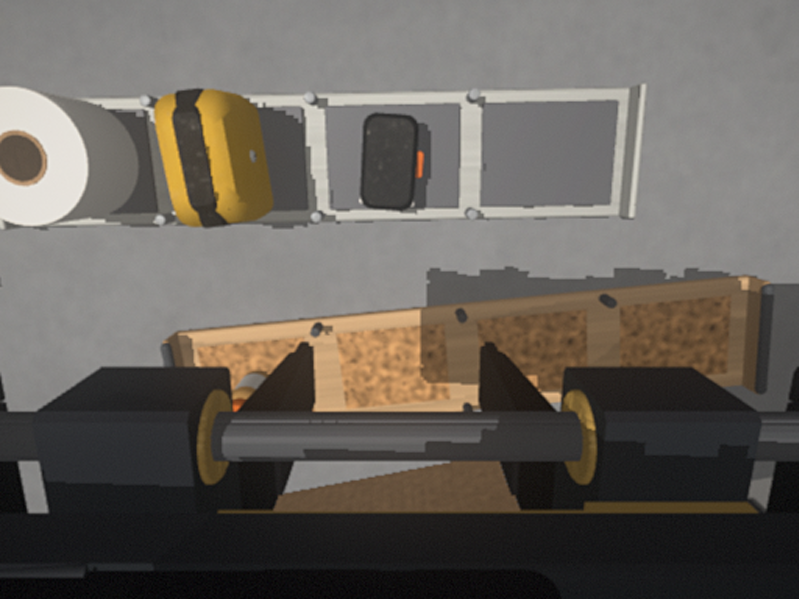

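View pics/c1s.png

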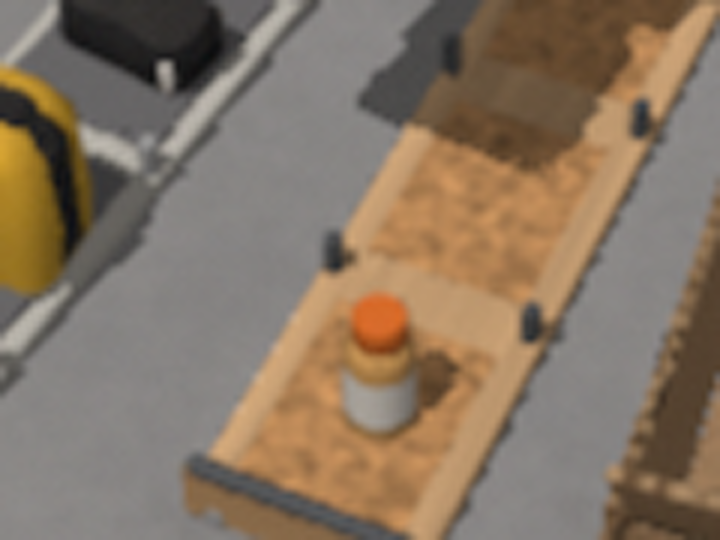

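```bash
python3 - <<'E'
from h import *
np.set_printoptions(precision=1,suppress=True)
w=cam('wrist');k=1.56;f=lambda L:np.array(L,float)/k
im=w['img'].astype(int);m=((im.max(2)<62)).astype(np.uint8);m[:65]=0;m[138:]=0;m[:,:215]=0;m[:,290:]=0
n,lab,st,ce=cv2.connectedComponentsWithStats(m);i=1+st[1:,4].argmax();print(st[i])
cn=cv2.findContours((lab==i).astype(np.uint8),0,1)[0][0]
Q=ray(w,cn[:,0,:],28)[:,:2].astype(np.float32);print('scan',cv2.minAreaRect(Q))
print('pick posts',ray(w,f([(310,98),(474,97),(317,216),(473,213)]),22))
print('tape band',ray(w,f([(189,105),(194,160),(203,205)]),71))
print('roll',ray(w,f([(20,158)]),61))
E
```

```text
[234  72  37  62 391]
scan ((672.3455200195312, 44.819217681884766), (28.139894485473633, 47.78580856323242), 86.18792724609375)
pick posts [[704.2  87.7  22. ]
 [704.6   2.5  22. ]
 [643.4  86.4  22. ]
 [645.    1.   22. ]]
tape band [[695.4 132.6  71. ]
 [672.4 132.6  71. ]
 [652.7 130.4  71. ]]
roll [[673.5 216.7  61. ]]
```

```bash
python3 -m pendant '[{"x":0.2,"y":-0.005,"z":0,"rx":0,"ry":0,"rz":0.08,"jaw":0.5},{"x":0.4,"y":-0.005,"z":0.15,"rx":0,"ry":0,"rz":0.08,"jaw":0.5},{"x":0.483,"y":-0.005,"z":0.35,"rx":0,"ry":0,"rz":0.08,"jaw":0.5},{"x":0.483,"y":-0.005,"z":0.55,"rx":0,"ry":0,"rz":0.08,"jaw":0.5},{"x":0.483,"y":-0.005,"z":0.7,"rx":0,"ry":0,"rz":0.08,"jaw":0.5},{"x":0.483,"y":-0.005,"z":0.8,"rx":0,"ry":0,"rz":0.08,"jaw":0.5},{"x":0.483,"y":-0.005,"z":0.84,"rx":0,"ry":0,"rz":0.08,"jaw":0.5},{"x":0.483,"y":-0.005,"z":0.84,"rx":0,"ry":0,"rz":0.08,"jaw":0.5},{"x":0.483,"y":-0.005,"z":0.84,"rx":0,"ry":0,"rz":0.08,"jaw":0.5}]'; python3 - <<'E'
from h import *
w=cam('wrist');big(w,0,0,512,384,1.56,'pics/c2.png')
s=cam('scene');big(s,160,130,280,220,6,'pics/c2s.png')
E
```

```text
t: 13.68
eef_pos: [672.1, 44.0, 207.5]
tcp_rot: [-3.142, -0.001, -0.063]
ft_force: [0.6, 0.3, 0.0]
opening: 0.499
```

View pics/c2.png

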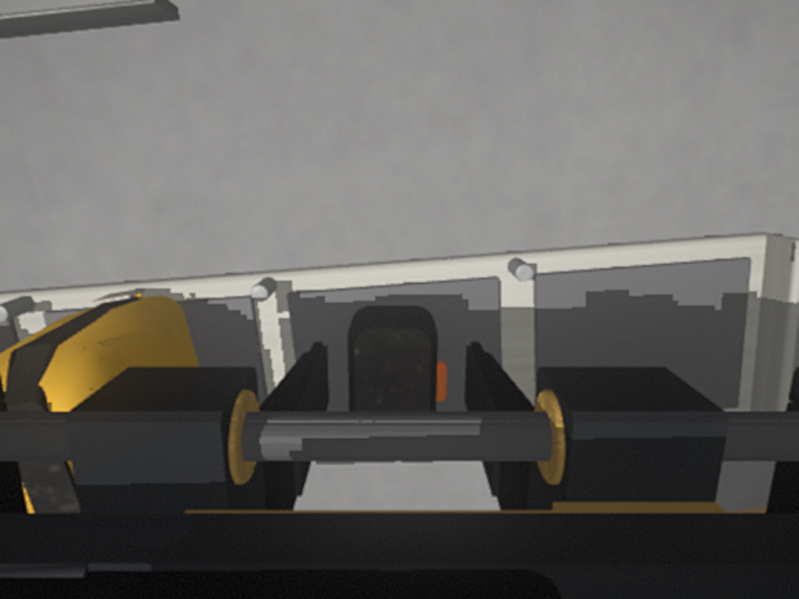

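View pics/c2s.png

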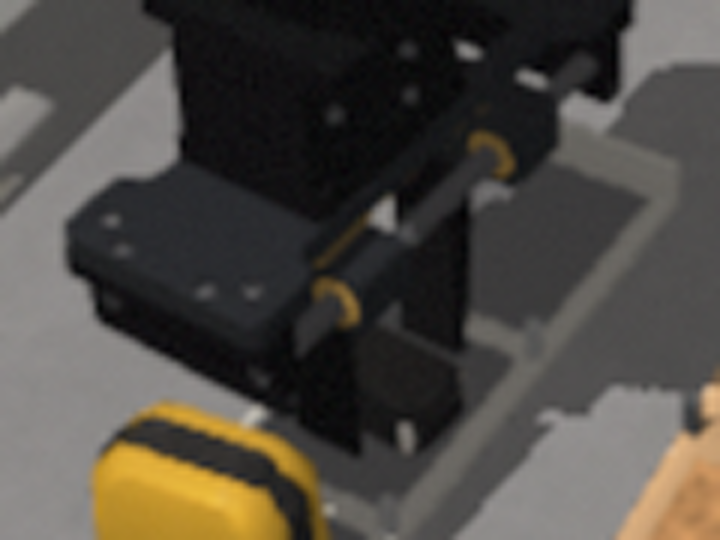

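```bash
python3 -m pendant '[{"x":0,"y":0,"z":0.015,"rx":0,"ry":0,"rz":0,"jaw":0.5},{"x":0,"y":0,"z":0.025,"rx":0,"ry":0,"rz":0,"jaw":0.45},{"x":0,"y":0,"z":0.025,"rx":0,"ry":0,"rz":0,"jaw":0.4},{"x":0,"y":0,"z":0.025,"rx":0,"ry":0,"rz":0,"jaw":0.3},{"x":0,"y":0,"z":0.025,"rx":0,"ry":0,"rz":0,"jaw":0.2},{"x":0,"y":0,"z":0.025,"rx":0,"ry":0,"rz":0,"jaw":0.2},{"x":0,"y":0,"z":0.025,"rx":0,"ry":0,"rz":0,"jaw":0.2}]'
```

```text
t: 14.65
eef_pos: [672.0, 43.9, 202.9]
tcp_rot: [3.142, -0.0, -0.063]
ft_force: [1.1, 0.3, 0.4]
opening: 0.304
```

```bash
python3 -m pendant '[{"x":0,"y":0,"z":-0.1,"rx":0,"ry":0,"rz":0,"jaw":0.2},{"x":0,"y":0,"z":-0.25,"rx":0,"ry":0,"rz":0,"jaw":0.2},{"x":-0.1,"y":0,"z":-0.4,"rx":0,"ry":0,"rz":0,"jaw":0.2},{"x":-0.25,"y":0.02,"z":-0.5,"rx":0,"ry":0,"rz":-0.06,"jaw":0.2},{"x":-0.4,"y":0.03,"z":-0.5,"rx":0,"ry":0,"rz":-0.12,"jaw":0.2},{"x":-0.55,"y":0.04,"z":-0.5,"rx":0,"ry":0,"rz":-0.18,"jaw":0.2},{"x":-0.7,"y":0.059,"z":-0.5,"rx":0,"ry":0,"rz":-0.21,"jaw":0.2},{"x":-0.823,"y":0.059,"z":-0.5,"rx":0,"ry":0,"rz":-0.21,"jaw":0.2},{"x":-0.823,"y":0.059,"z":-0.5,"rx":0,"ry":0,"rz":-0.21,"jaw":0.2},{"x":-0.823,"y":0.059,"z":-0.5,"rx":0,"ry":0,"rz":-0.21,"jaw":0.2}]'; python3 - <<'E'
from h import *
w=cam('wrist');big(w,0,0,512,384,1.56,'pics/c3.png')
E
```

```text
t: 15.9
eef_pos: [548.9, 42.8, 278.5]
tcp_rot: [3.141, -0.002, 0.102]
ft_force: [0.8, 0.1, 0.1]
opening: 0.302
```

View pics/c3.png

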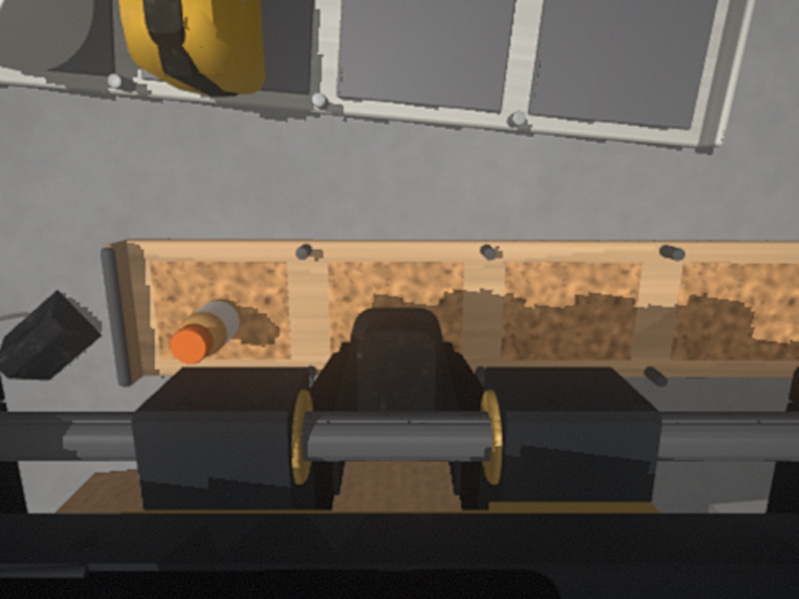

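```bash
python3 - <<'E'
from h import *
np.set_printoptions(precision=1,suppress=True)
w=cam('wrist');k=1.56;f=lambda L:np.array(L,float)/k
P=ray(w,f([(503,262),(640,262),(640,361),(500,361)]),8);print(P.mean(0),P)
P=ray(w,f([(328,262),(465,262),(468,361),(327,361)]),8);print(P.mean(0))
print(ray(w,f([(301,253),(487,252),(670,253)]),8),env.state()['eef_pos'])
E
```

```text
[558.5 -43.3   8. ] [[580.1  -6.2   8. ]
 [586.8 -71.9   8. ]
 [537.  -82.7   8. ]
 [529.8 -12.4   8. ]]
[549.7  42.    8. ]
[[574.6  90.8   8. ]
 [584.1   2.1   8. ]
 [592.6 -85.2   8. ]] [548.9  42.8 278.1]
```

```bash
python3 -m pendant '[{"x":0,"y":0,"z":0.1,"rx":0,"ry":0,"rz":0,"jaw":0.2},{"x":0,"y":0,"z":0.22,"rx":0,"ry":0,"rz":0,"jaw":0.2},{"x":0,"y":0,"z":0.34,"rx":0,"ry":0,"rz":0,"jaw":0.2},{"x":0,"y":0,"z":0.44,"rx":0,"ry":0,"rz":0,"jaw":0.2},{"x":0,"y":0,"z":0.49,"rx":0,"ry":0,"rz":0,"jaw":0.2},{"x":0,"y":0,"z":0.51,"rx":0,"ry":0,"rz":0,"jaw":0.2},{"x":0,"y":0,"z":0.515,"rx":0,"ry":0,"rz":0,"jaw":0.2},{"x":0,"y":0,"z":0.515,"rx":0,"ry":0,"rz":0,"jaw":0.2}]'
python3 -m pendant '[{"x":0,"y":0,"z":0.004,"rx":0,"ry":0,"rz":0,"jaw":0.2},{"x":0,"y":0,"z":0.004,"rx":0,"ry":0,"rz":0,"jaw":0.2}]'
```

```text
t: 17.0
eef_pos: [548.3, 42.9, 201.0]
tcp_rot: [3.141, -0.001, 0.102]
ft_force: [0.4, -0.2, -0.1]
opening: 0.303
t: 17.25
eef_pos: [548.2, 42.9, 200.2]
tcp_rot: [3.142, -0.0, 0.102]
ft_force: [0.2, -0.5, -0.8]
opening: 0.3
```

```bash
python3 -m pendant '[{"x":0,"y":0,"z":0.004,"rx":0,"ry":0,"rz":0,"jaw":0.2},{"x":0,"y":0,"z":0.004,"rx":0,"ry":0,"rz":0,"jaw":0.35},{"x":0,"y":0,"z":0.004,"rx":0,"ry":0,"rz":0,"jaw":0.45},{"x":0,"y":0,"z":0.004,"rx":0,"ry":0,"rz":0,"jaw":0.5},{"x":0,"y":0,"z":-0.05,"rx":0,"ry":0,"rz":0,"jaw":0.5},{"x":0,"y":0,"z":-0.25,"rx":0,"ry":0,"rz":0,"jaw":0.5},{"x":0,"y":0,"z":-0.6,"rx":0,"ry":0,"rz":0,"jaw":0.7},{"x":0.2,"y":-0.25,"z":-0.9,"rx":0,"ry":0,"rz":0.13,"jaw":0.7},{"x":0.4,"y":-0.52,"z":-0.93,"rx":0,"ry":0,"rz":0.13,"jaw":0.7},{"x":0.4,"y":-0.52,"z":-0.93,"rx":0,"ry":0,"rz":0.13,"jaw":0.7}]'
python3 -m pendant '[{"x":0,"y":0,"z":0,"rx":0,"ry":0,"rz":0,"jaw":0.7}]'
python3 - <<'E'
from h import *
w=cam('wrist');big(w,0,0,512,384,1.56,'pics/t2.png');print(env.state()['eef_pos'])
s=cam('scene');big(s,200,150,320,240,6,'pics/t2s.png')
E
```

```text
t: 18.5
eef_pos: [600.6, 129.0, 340.9]
tcp_rot: [-3.141, -0.003, 0.003]
ft_force: [1.2, 1.0, -1.4]
opening: 0.698
t: 18.62
eef_pos: [599.5, 126.5, 339.4]
tcp_rot: [3.141, 0.001, 0.001]
ft_force: [-0.6, -0.3, -0.2]
opening: 0.699
[599.4558427  126.08612179 339.30194237]
```

View pics/t2.png

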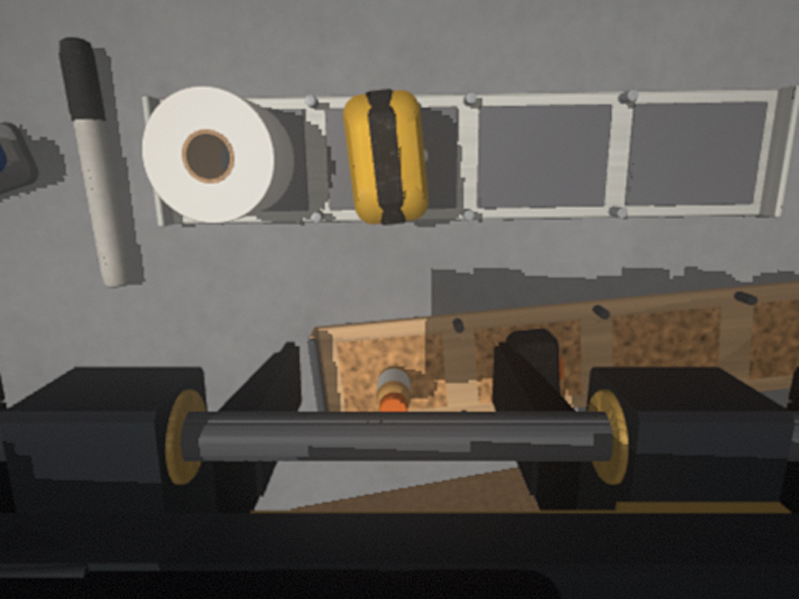

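View pics/t2s.png

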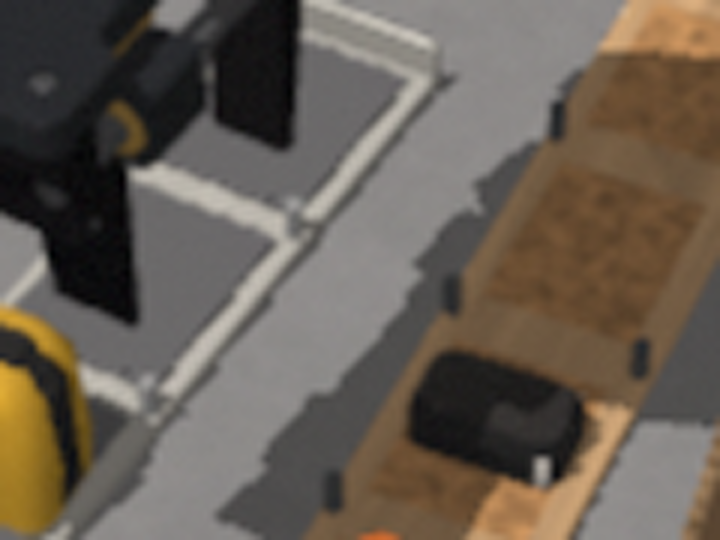

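Scanner sits flat and centred in place 2, and the tape measure is now seen straight from above (x 345–427, y 90–224 px in the enlarged picture).

```bash
python3 - <<'E'
from h import *
np.set_printoptions(precision=1,suppress=True)
w=cam('wrist');k=1.56;f=lambda L:np.array(L,float)/k
h=cv2.cvtColor(w['img'],cv2.COLOR_RGB2HSV);m=((h[...,0]>15)&(h[...,0]<35)&(h[...,1]>130)).astype(np.uint8);m[150:]=0;m[:,:215]=0
m=cv2.morphologyEx(m,cv2.MORPH_CLOSE,np.ones((25,25)))
cn=max(cv2.findContours(m,0,1)[0],key=cv2.contourArea)
for z in(50,72):print('tape',z,cv2.minAreaRect(ray(w,cn[:,0,:],z)[:,:2].astype(np.float32)))
print('band',ray(w,f([(378,105),(385,150),(390,205)]),72))
# roll
g=(w['img'].min(2)>175).astype(np.uint8);g[150:]=0;g[:,:88]=0;g[:,185:]=0
cn=max(cv2.findContours(cv2.morphologyEx(g,cv2.MORPH_OPEN,np.ones((9,9))),0,1)[0],key=cv2.contourArea)
print('roll',cv2.minEnclosingCircle(ray(w,cn[:,0,:],61)[:,:2].astype(np.float32)),ray(w,f([(208,156)]),61),env.state()['eef_pos'])
E
```

```text
tape 50 ((673.5391235351562, 131.25628662109375), (61.449405670166016, 36.87657165527344), 6.009198188781738)
tape 72 ((673.1732788085938, 130.75961303710938), (56.41465759277344, 33.85517120361328), 6.00917387008667)
band [[695.9 133.3  72. ]
 [676.7 130.3  72. ]
 [652.2 128.2  72. ]]
roll ((673.729248046875, 215.90257263183594), 31.60388946533203) [[674.4 214.4  61. ]] [599.6 125.8 339.3]
```

```bash
python3 -m pendant '[{"x":0.2,"y":-0.01,"z":0,"rx":0,"ry":0,"rz":-0.07,"jaw":0.6},{"x":0.4,"y":-0.035,"z":0.1,"rx":0,"ry":0,"rz":-0.14,"jaw":0.6},{"x":0.491,"y":-0.035,"z":0.25,"rx":0,"ry":0,"rz":-0.14,"jaw":0.6},{"x":0.491,"y":-0.035,"z":0.4,"rx":0,"ry":0,"rz":-0.14,"jaw":0.6},{"x":0.491,"y":-0.035,"z":0.45,"rx":0,"ry":0,"rz":-0.14,"jaw":0.6},{"x":0.491,"y":-0.035,"z":0.45,"rx":0,"ry":0,"rz":-0.14,"jaw":0.6}]'
python3 - <<'E'
from h import *
w=cam('wrist');big(w,0,0,512,384,1.56,'pics/t3.png')
E
```

```text
t: 19.52
eef_pos: [673.5, 131.4, 272.0]
tcp_rot: [3.142, 0.001, 0.109]
ft_force: [-0.2, -0.2, -0.0]
opening: 0.6
```

View pics/t3.png

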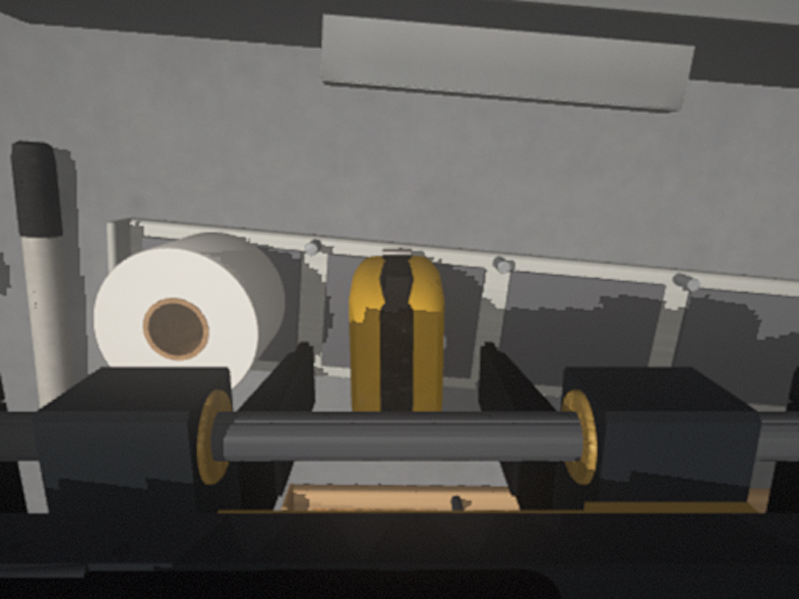

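```bash
python3 -m pendant '[{"x":0,"y":0,"z":0.12,"rx":0,"ry":0,"rz":0,"jaw":0.58},{"x":0,"y":0,"z":0.24,"rx":0,"ry":0,"rz":0,"jaw":0.58},{"x":0,"y":0,"z":0.34,"rx":0,"ry":0,"rz":0,"jaw":0.58},{"x":0,"y":0,"z":0.37,"rx":0,"ry":0,"rz":0,"jaw":0.58},{"x":0,"y":0,"z":0.37,"rx":0,"ry":0,"rz":0,"jaw":0.5},{"x":0,"y":0,"z":0.37,"rx":0,"ry":0,"rz":0,"jaw":0.4},{"x":0,"y":0,"z":0.37,"rx":0,"ry":0,"rz":0,"jaw":0.3},{"x":0,"y":0,"z":0.37,"rx":0,"ry":0,"rz":0,"jaw":0.3},{"x":0,"y":0,"z":0.37,"rx":0,"ry":0,"rz":0,"jaw":0.3}]'
```

```text
t: 20.7
eef_pos: [673.7, 131.9, 217.1]
tcp_rot: [3.142, -0.001, 0.11]
ft_force: [0.8, 0.3, 5.2]
opening: 0.388
```

```bash
python3 -m pendant '[{"x":0,"y":0,"z":-0.1,"rx":0,"ry":0,"rz":0,"jaw":0.3},{"x":0,"y":0,"z":-0.25,"rx":0,"ry":0,"rz":0,"jaw":0.3},{"x":0,"y":0,"z":-0.4,"rx":0,"ry":0,"rz":0,"jaw":0.3},{"x":-0.05,"y":0.1,"z":-0.55,"rx":0,"ry":0,"rz":0,"jaw":0.3},{"x":-0.2,"y":0.25,"z":-0.6,"rx":0,"ry":0,"rz":0,"jaw":0.3},{"x":-0.35,"y":0.42,"z":-0.6,"rx":0,"ry":0,"rz":0,"jaw":0.3},{"x":-0.5,"y":0.6,"z":-0.6,"rx":0,"ry":0,"rz":0,"jaw":0.3},{"x":-0.65,"y":0.78,"z":-0.6,"rx":0,"ry":0,"rz":0,"jaw":0.3},{"x":-0.8,"y":0.92,"z":-0.6,"rx":0,"ry":0,"rz":0,"jaw":0.3},{"x":-0.896,"y":1,"z":-0.6,"rx":0,"ry":0,"rz":0,"jaw":0.3}]'
python3 -m pendant '[{"x":0,"y":0.05,"z":0,"rx":0,"ry":0,"rz":0,"jaw":0.3},{"x":0,"y":0.074,"z":0,"rx":0,"ry":0,"rz":0,"jaw":0.3},{"x":0,"y":0.074,"z":0,"rx":0,"ry":0,"rz":0,"jaw":0.3}]'
python3 - <<'E'
from h import *
w=cam('wrist');big(w,0,0,512,384,1.56,'pics/t4.png');print(env.state()['eef_pos'])
E
```

```text
t: 21.95
eef_pos: [555.2, -33.5, 307.2]
tcp_rot: [3.141, -0.0, 0.109]
ft_force: [0.7, -0.6, -2.1]
opening: 0.391
t: 22.32
eef_pos: [558.2, -42.8, 306.4]
tcp_rot: [3.142, -0.0, 0.11]
ft_force: [0.1, 0.6, -2.5]
opening: 0.391
[558.06097112 -42.66441158 306.36672848]
```

View pics/t4.png

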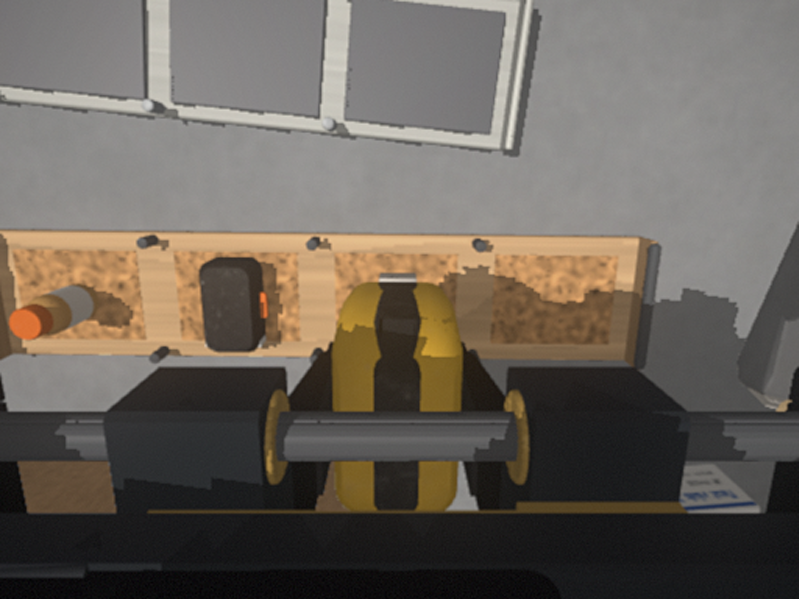

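```bash
python3 -m pendant '[{"x":0,"y":0,"z":0.12,"rx":0,"ry":0,"rz":0,"jaw":0.3},{"x":0,"y":0,"z":0.24,"rx":0,"ry":0,"rz":0,"jaw":0.3},{"x":0,"y":0,"z":0.36,"rx":0,"ry":0,"rz":0,"jaw":0.3},{"x":0,"y":0,"z":0.47,"rx":0,"ry":0,"rz":0,"jaw":0.3},{"x":0,"y":0,"z":0.55,"rx":0,"ry":0,"rz":0,"jaw":0.3},{"x":0,"y":0,"z":0.59,"rx":0,"ry":0,"rz":0,"jaw":0.3},{"x":0,"y":0,"z":0.605,"rx":0,"ry":0,"rz":0,"jaw":0.3},{"x":0,"y":0,"z":0.61,"rx":0,"ry":0,"rz":0,"jaw":0.3},{"x":0,"y":0,"z":0.61,"rx":0,"ry":0,"rz":0,"jaw":0.3}]'
```

```text
t: 23.5
eef_pos: [557.7, -43.1, 215.3]
tcp_rot: [3.141, -0.001, 0.11]
ft_force: [0.0, -0.2, -1.8]
opening: 0.386
```

```bash
python3 -m pendant '[{"x":0,"y":0,"z":0.003,"rx":0,"ry":0,"rz":0,"jaw":0.3},{"x":0,"y":0,"z":0.005,"rx":0,"ry":0,"rz":0,"jaw":0.3},{"x":0,"y":0,"z":0.005,"rx":0,"ry":0,"rz":0,"jaw":0.3}]'; python3 - <<'E'
from h import *
d=cam('side');big(d,210,190,290,250,10,'pics/t5.png')
E
```

```text
t: 23.88
eef_pos: [557.7, -43.0, 214.3]
tcp_rot: [3.142, -0.0, 0.11]
ft_force: [-0.4, 0.5, -0.6]
opening: 0.388
```

View pics/t5.png

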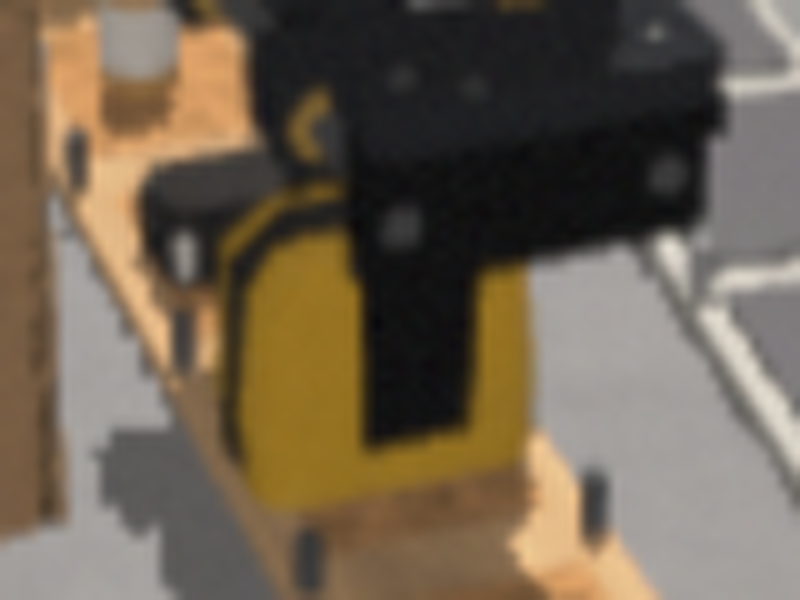

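```bash
python3 -m pendant '[{"x":0,"y":0,"z":0.003,"rx":0,"ry":0,"rz":0,"jaw":0.3},{"x":0,"y":0,"z":0.003,"rx":0,"ry":0,"rz":0,"jaw":0.45},{"x":0,"y":0,"z":0.003,"rx":0,"ry":0,"rz":0,"jaw":0.55},{"x":0,"y":0,"z":0.003,"rx":0,"ry":0,"rz":0,"jaw":0.55},{"x":0,"y":0,"z":-0.1,"rx":0,"ry":0,"rz":0,"jaw":0.55},{"x":0,"y":0,"z":-0.35,"rx":0,"ry":0,"rz":0,"jaw":0.6},{"x":0,"y":-0.1,"z":-0.65,"rx":0,"ry":0,"rz":0,"jaw":0.8},{"x":0.1,"y":-0.4,"z":-0.85,"rx":0,"ry":0,"rz":0,"jaw":0.9},{"x":0.2,"y":-0.7,"z":-0.85,"rx":0,"ry":0,"rz":0,"jaw":0.9},{"x":0.4,"y":-1,"z":-0.85,"rx":0,"ry":0,"rz":0,"jaw":0.9}]'
python3 -m pendant '[{"x":0.05,"y":-0.3,"z":0,"rx":0,"ry":0,"rz":0.1,"jaw":0.9},{"x":0.06,"y":-0.6,"z":0,"rx":0,"ry":0,"rz":0.14,"jaw":0.9},{"x":0.06,"y":-0.624,"z":0,"rx":0,"ry":0,"rz":0.14,"jaw":0.9},{"x":0.06,"y":-0.624,"z":0,"rx":0,"ry":0,"rz":0.14,"jaw":0.9},{"x":0.06,"y":-0.624,"z":0,"rx":0,"ry":0,"rz":0.14,"jaw":0.9}]'
python3 - <<'E'
from h import *
np.set_printoptions(precision=1,suppress=True)
w=cam('wrist');big(w,0,0,512,384,1.56,'pics/r1.png');print(env.state()['eef_pos'])
s=cam('scene');big(s,200,130,340,260,5,'pics/r1s.png')
E
```

```text
t: 25.18
eef_pos: [600.6, 114.0, 343.8]
tcp_rot: [3.141, -0.002, 0.11]
ft_force: [1.0, -1.0, -1.1]
opening: 0.893
t: 25.8
eef_pos: [599.6, 205.6, 342.2]
tcp_rot: [3.142, -0.0, -0.001]
ft_force: [-0.3, -0.7, -1.0]
opening: 0.901
[599.7 205.5 342.1]
```

View pics/r1.png

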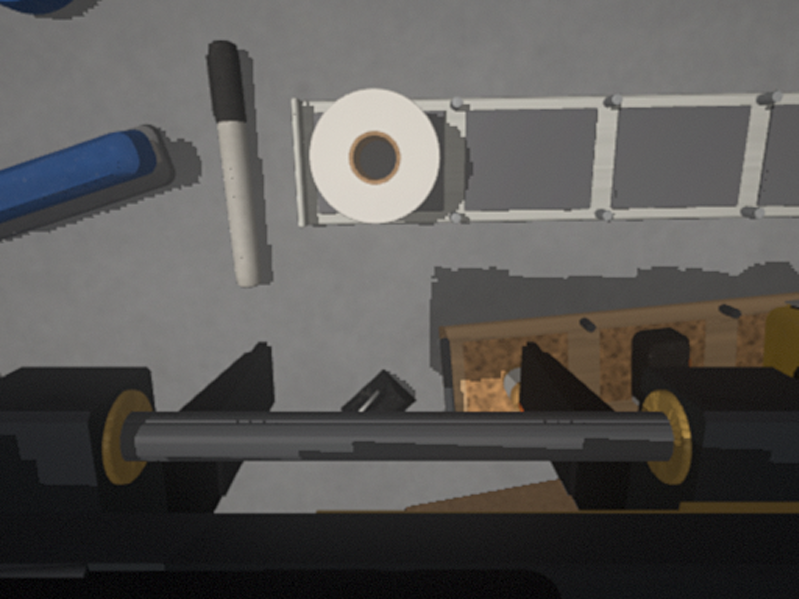

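View pics/r1s.png

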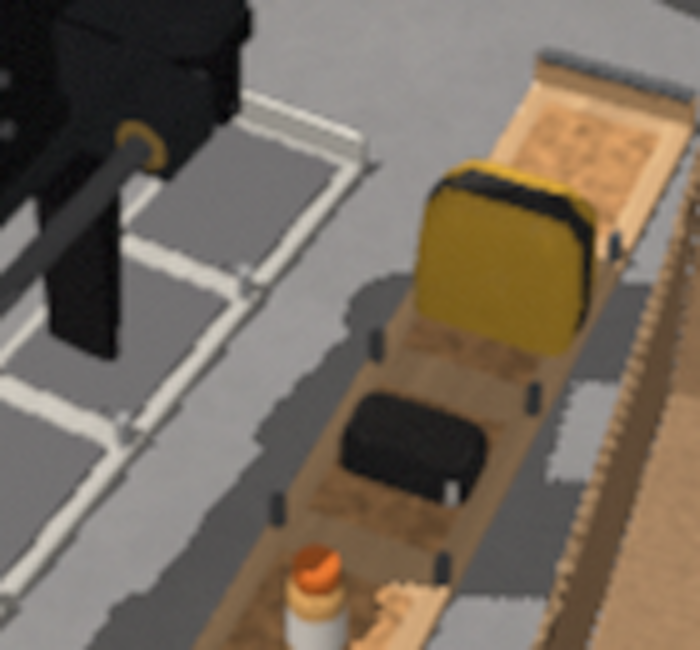

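```bash
python3 - <<'E'
from h import *
w=cam('wrist');k=1.56
g=(w['img'].min(2)>170).astype(np.uint8);g[150:]=0;g[:,:196]=0;g[:,290:]=0
cn=max(cv2.findContours(cv2.morphologyEx(g,cv2.MORPH_OPEN,np.ones((9,9))),0,1)[0],key=cv2.contourArea)
print('roll',cv2.minEnclosingCircle(ray(w,cn[:,0,:],61)[:,:2].astype(np.float32)),ray(w,[(375/k,156/k)],61),env.state()['eef_pos'])
E
```

```text
roll ((675.2184448242188, 216.82763671875), 32.09585189819336) [[674.95260059 215.1889077   61.        ]] [599.71497504 205.70201696 341.94769732]
```

```bash
python3 -m pendant '[{"x":0.2,"y":-0.066,"z":0,"rx":0,"ry":0,"rz":0,"jaw":0.9},{"x":0.4,"y":-0.066,"z":0.1,"rx":0,"ry":0,"rz":0,"jaw":0.9},{"x":0.5,"y":-0.066,"z":0.25,"rx":0,"ry":0,"rz":0,"jaw":0.9},{"x":0.5,"y":-0.066,"z":0.4,"rx":0,"ry":0,"rz":0,"jaw":0.9},{"x":0.5,"y":-0.066,"z":0.45,"rx":0,"ry":0,"rz":0,"jaw":0.9},{"x":0.5,"y":-0.066,"z":0.45,"rx":0,"ry":0,"rz":0,"jaw":0.9}]'
python3 - <<'E'
from h import *
w=cam('wrist');big(w,0,0,512,384,1.56,'pics/r2.png')
E
```

```text
t: 26.7
eef_pos: [674.6, 216.3, 274.3]
tcp_rot: [3.141, 0.0, -0.0]
ft_force: [-0.4, 0.0, 0.1]
opening: 0.899
```

View pics/r2.png

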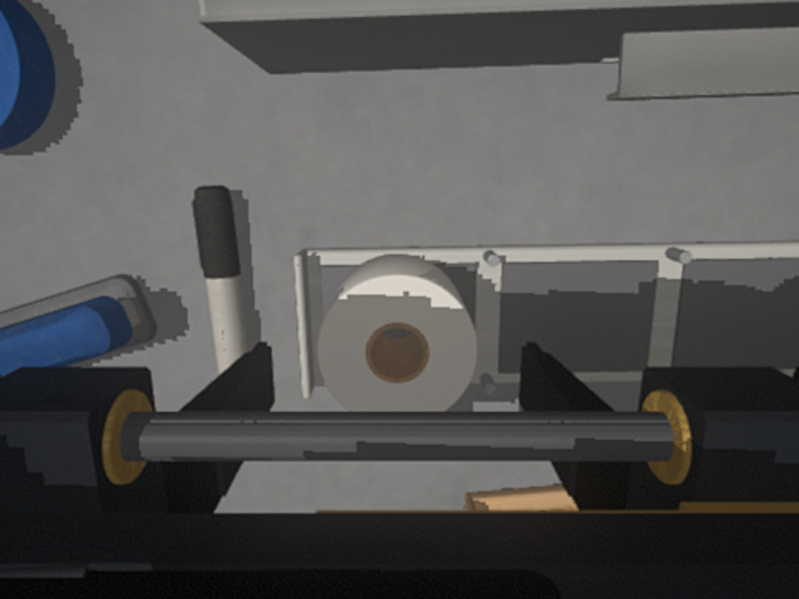

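```bash
python3 -m pendant '[{"x":0,"y":0,"z":0.12,"rx":0,"ry":0,"rz":0,"jaw":0.86},{"x":0,"y":0,"z":0.24,"rx":0,"ry":0,"rz":0,"jaw":0.86},{"x":0,"y":0,"z":0.34,"rx":0,"ry":0,"rz":0,"jaw":0.86},{"x":0,"y":0,"z":0.38,"rx":0,"ry":0,"rz":0,"jaw":0.86},{"x":0,"y":0,"z":0.38,"rx":0,"ry":0,"rz":0,"jaw":0.78},{"x":0,"y":0,"z":0.38,"rx":0,"ry":0,"rz":0,"jaw":0.7},{"x":0,"y":0,"z":0.38,"rx":0,"ry":0,"rz":0,"jaw":0.6},{"x":0,"y":0,"z":0.38,"rx":0,"ry":0,"rz":0,"jaw":0.55},{"x":0,"y":0,"z":0.38,"rx":0,"ry":0,"rz":0,"jaw":0.55}]'
```

```text
t: 27.88
eef_pos: [674.6, 216.6, 217.8]
tcp_rot: [-3.141, -0.001, 0.0]
ft_force: [0.3, -0.4, 4.4]
opening: 0.66
```

```bash
python3 -m pendant '[{"x":0,"y":0,"z":-0.1,"rx":0,"ry":0,"rz":0,"jaw":0.55},{"x":0,"y":0,"z":-0.25,"rx":0,"ry":0,"rz":0,"jaw":0.55},{"x":0,"y":0,"z":-0.4,"rx":0,"ry":0,"rz":0,"jaw":0.55},{"x":0,"y":0,"z":-0.55,"rx":0,"ry":0,"rz":0,"jaw":0.55},{"x":0,"y":0.1,"z":-0.7,"rx":0,"ry":0,"rz":0,"jaw":0.55},{"x":0,"y":0.25,"z":-0.7,"rx":0,"ry":0,"rz":0,"jaw":0.55},{"x":0,"y":0.43,"z":-0.7,"rx":0,"ry":0,"rz":0,"jaw":0.55},{"x":0,"y":0.62,"z":-0.7,"rx":0,"ry":0,"rz":0,"jaw":0.55},{"x":0,"y":0.81,"z":-0.7,"rx":0,"ry":0,"rz":0,"jaw":0.55},{"x":0,"y":1,"z":-0.7,"rx":0,"ry":0,"rz":0,"jaw":0.55}]'
python3 -m pendant '[{"x":-0.06,"y":0.19,"z":0,"rx":0,"ry":0,"rz":0,"jaw":0.55},{"x":-0.18,"y":0.37,"z":0,"rx":0,"ry":0,"rz":0,"jaw":0.55},{"x":-0.3,"y":0.54,"z":0,"rx":0,"ry":0,"rz":0,"jaw":0.55},{"x":-0.42,"y":0.7,"z":0,"rx":0,"ry":0,"rz":0,"jaw":0.55},{"x":-0.54,"y":0.86,"z":0,"rx":0,"ry":0,"rz":0,"jaw":0.55},{"x":-0.66,"y":1,"z":0,"rx":0,"ry":0,"rz":0,"jaw":0.55},{"x":-0.72,"y":1,"z":0,"rx":0,"ry":0,"rz":0,"jaw":0.55}]'
python3 -m pendant '[{"x":0,"y":0.15,"z":0,"rx":0,"ry":0,"rz":-0.07,"jaw":0.55},{"x":0,"y":0.3,"z":0,"rx":0,"ry":0,"rz":-0.13,"jaw":0.55},{"x":0,"y":0.3,"z":0,"rx":0,"ry":0,"rz":-0.13,"jaw":0.55},{"x":0,"y":0.3,"z":0,"rx":0,"ry":0,"rz":-0.13,"jaw":0.55}]'
python3 - <<'E'
from h import *
w=cam('wrist');big(w,0,0,512,384,1.56,'pics/r3.png');print(env.state()['eef_pos'])
s=cam('scene');big(s,190,60,390,210,4,'pics/r3s.png')
E
```

```text
t: 29.12
eef_pos: [674.1, 63.9, 321.3]
tcp_rot: [3.141, 0.002, -0.001]
ft_force: [0.4, -0.4, -1.5]
opening: 0.66
t: 30.0
eef_pos: [565.2, -85.5, 321.6]
tcp_rot: [-3.141, 0.001, -0.003]
ft_force: [-0.3, -0.5, -1.3]
opening: 0.659
t: 30.5
eef_pos: [566.3, -128.0, 321.9]
tcp_rot: [-3.141, 0.001, 0.101]
ft_force: [0.1, -0.3, -0.4]
opening: 0.661
[ 566.40317544 -127.80020406  322.04737389]
```

View pics/r3.png

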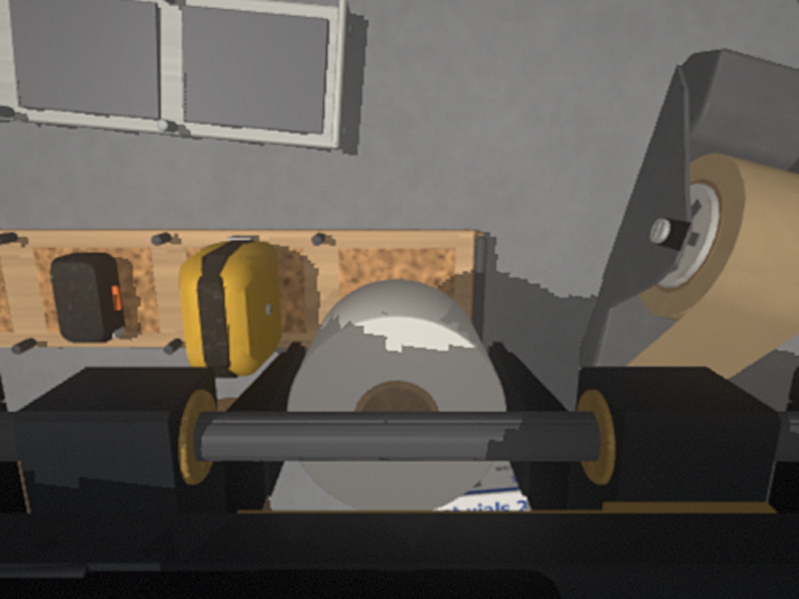

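View pics/r3s.png

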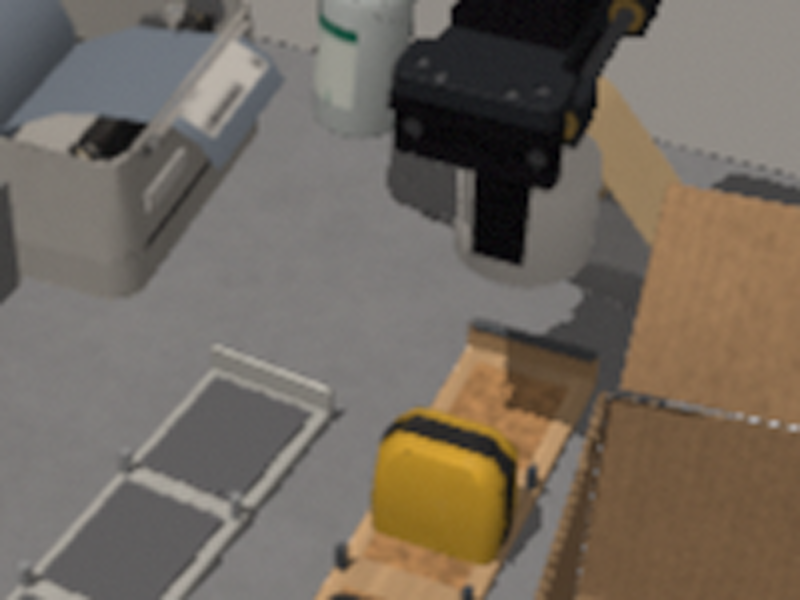

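```bash
python3 -m pendant '[{"x":0.15,"y":-0.08,"z":0,"rx":0,"ry":0,"rz":0,"jaw":0.55},{"x":0.3,"y":-0.18,"z":0,"rx":0,"ry":0,"rz":0,"jaw":0.55},{"x":0.45,"y":-0.28,"z":0,"rx":0,"ry":0,"rz":0,"jaw":0.55},{"x":0.6,"y":-0.38,"z":0,"rx":0,"ry":0,"rz":0,"jaw":0.55},{"x":0.72,"y":-0.46,"z":0.1,"rx":0,"ry":0,"rz":0,"jaw":0.55},{"x":0.777,"y":-0.485,"z":0.25,"rx":0,"ry":0,"rz":0,"jaw":0.55},{"x":0.777,"y":-0.485,"z":0.4,"rx":0,"ry":0,"rz":0,"jaw":0.55},{"x":0.777,"y":-0.485,"z":0.55,"rx":0,"ry":0,"rz":0,"jaw":0.55},{"x":0.777,"y":-0.485,"z":0.64,"rx":0,"ry":0,"rz":0,"jaw":0.55},{"x":0.777,"y":-0.485,"z":0.67,"rx":0,"ry":0,"rz":0,"jaw":0.55}]'
python3 -m pendant '[{"x":0,"y":0,"z":0.01,"rx":0,"ry":0,"rz":0,"jaw":0.55},{"x":0,"y":0,"z":0.022,"rx":0,"ry":0,"rz":0,"jaw":0.55},{"x":0,"y":0,"z":0.022,"rx":0,"ry":0,"rz":0,"jaw":0.55}]'
```

```text
t: 31.85
eef_pos: [674.8, -44.4, 220.3]
tcp_rot: [-3.141, 0.002, 0.102]
ft_force: [0.7, -0.2, -1.7]
opening: 0.659
t: 32.22
eef_pos: [675.1, -44.2, 218.9]
tcp_rot: [3.141, -0.001, 0.102]
ft_force: [-0.4, -0.3, -0.9]
opening: 0.659
```

```bash
python3 -m pendant '[{"x":0,"y":0,"z":0.004,"rx":0,"ry":0,"rz":0,"jaw":0.55},{"x":0,"y":0,"z":0.007,"rx":0,"ry":0,"rz":0,"jaw":0.55},{"x":0,"y":0,"z":0.007,"rx":0,"ry":0,"rz":0,"jaw":0.7},{"x":0,"y":0,"z":0.007,"rx":0,"ry":0,"rz":0,"jaw":0.75},{"x":0,"y":0,"z":-0.03,"rx":0,"ry":0,"rz":0,"jaw":0.75},{"x":0,"y":0,"z":-0.05,"rx":0,"ry":0,"rz":0,"jaw":0.75},{"x":0,"y":0,"z":-0.05,"rx":0,"ry":0,"rz":0,"jaw":0.65},{"x":0,"y":0,"z":-0.05,"rx":0,"ry":0,"rz":0,"jaw":0.55},{"x":0,"y":0,"z":-0.05,"rx":0,"ry":0,"rz":0,"jaw":0.55},{"x":0,"y":0,"z":-0.05,"rx":0,"ry":0,"rz":0,"jaw":0.55}]'
```

```text
t: 33.48
eef_pos: [675.1, -44.2, 226.2]
tcp_rot: [3.141, -0.0, 0.102]
ft_force: [-0.4, -1.3, 5.6]
opening: 0.655
```

```bash
python3 -m pendant '[{"x":0,"y":0,"z":-0.1,"rx":0,"ry":0,"rz":0,"jaw":0.55},{"x":0,"y":0,"z":-0.25,"rx":0,"ry":0,"rz":0,"jaw":0.55},{"x":-0.05,"y":0.03,"z":-0.4,"rx":0,"ry":0,"rz":0,"jaw":0.55},{"x":-0.17,"y":0.1,"z":-0.5,"rx":0,"ry":0,"rz":0,"jaw":0.55},{"x":-0.3,"y":0.2,"z":-0.5,"rx":0,"ry":0,"rz":0,"jaw":0.55},{"x":-0.45,"y":0.3,"z":-0.5,"rx":0,"ry":0,"rz":0,"jaw":0.55},{"x":-0.6,"y":0.4,"z":-0.5,"rx":0,"ry":0,"rz":0,"jaw":0.55},{"x":-0.72,"y":0.46,"z":-0.5,"rx":0,"ry":0,"rz":0,"jaw":0.55},{"x":-0.775,"y":0.485,"z":-0.5,"rx":0,"ry":0,"rz":0,"jaw":0.55},{"x":-0.775,"y":0.485,"z":-0.5,"rx":0,"ry":0,"rz":0,"jaw":0.55}]'
python3 -m pendant '[{"x":0,"y":0,"z":0.1,"rx":0,"ry":0,"rz":0,"jaw":0.55},{"x":0,"y":0,"z":0.22,"rx":0,"ry":0,"rz":0,"jaw":0.55},{"x":0,"y":0,"z":0.32,"rx":0,"ry":0,"rz":0,"jaw":0.55},{"x":0,"y":0,"z":0.35,"rx":0,"ry":0,"rz":0,"jaw":0.55},{"x":0,"y":0,"z":0.35,"rx":0,"ry":0,"rz":0,"jaw":0.55}]'
python3 - <<'E'
from h import *
w=cam('wrist');big(w,0,0,512,384,1.56,'pics/r4.png');print(env.state()['eef_pos'])
d=cam('side');big(d,200,180,340,290,5.5,'pics/r4d.png')
E
```

```text
t: 34.72
eef_pos: [566.6, -128.6, 301.2]
tcp_rot: [3.142, -0.0, 0.102]
ft_force: [0.3, 0.8, -1.8]
opening: 0.66
t: 35.35
eef_pos: [567.0, -128.3, 248.1]
tcp_rot: [-3.141, 0.0, 0.102]
ft_force: [-0.6, -0.0, -1.2]
opening: 0.657
[ 567.01725758 -128.36555855  248.55013682]
```

View pics/r4.png

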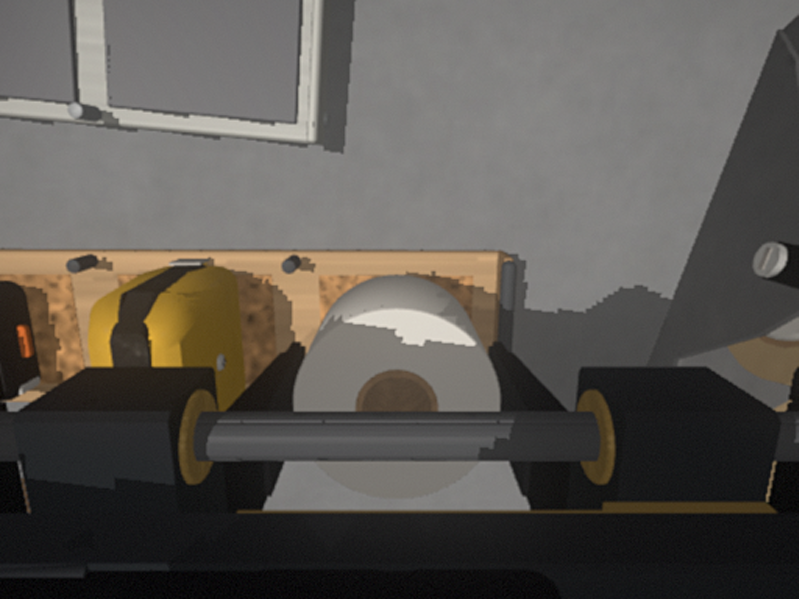

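View pics/r4d.png

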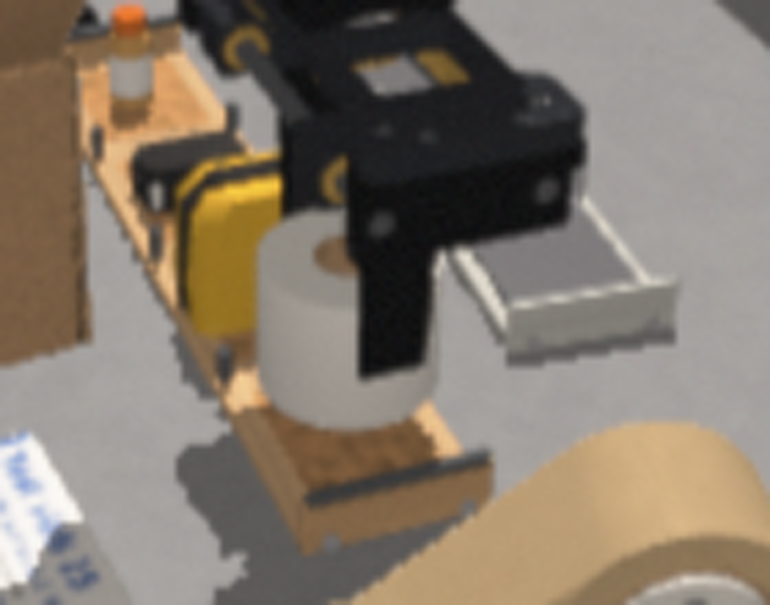

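Roll is over place 4, clear of everything. Descend 25 mm (248.3 → 223.3).

```bash
python3 -m pendant '[{"x":0,"y":0,"z":0.07,"rx":0,"ry":0,"rz":0,"jaw":0.55},{"x":0,"y":0,"z":0.12,"rx":0,"ry":0,"rz":0,"jaw":0.55},{"x":0,"y":0,"z":0.15,"rx":0,"ry":0,"rz":0,"jaw":0.55},{"x":0,"y":0,"z":0.16,"rx":0,"ry":0,"rz":0,"jaw":0.55},{"x":0,"y":0,"z":0.16,"rx":0,"ry":0,"rz":0,"jaw":0.55}]'
```

```text
t: 36.08
eef_pos: [566.9, -128.4, 224.4]
tcp_rot: [-3.142, -0.0, 0.102]
ft_force: [0.4, 0.4, -2.2]
opening: 0.656
```

```bash
python3 -m pendant '[{"x":0,"y":0,"z":0.004,"rx":0,"ry":0,"rz":0,"jaw":0.55},{"x":0,"y":0,"z":0.006,"rx":0,"ry":0,"rz":0,"jaw":0.55},{"x":0,"y":0,"z":0.006,"rx":0,"ry":0,"rz":0,"jaw":0.55}]'
```

```text
t: 36.45
eef_pos: [566.8, -128.4, 223.6]
tcp_rot: [3.142, -0.0, 0.102]
ft_force: [0.6, 0.1, -1.8]
opening: 0.658
```

```bash
python3 -m pendant '[{"x":0,"y":0,"z":0.004,"rx":0,"ry":0,"rz":0,"jaw":0.55},{"x":0,"y":0,"z":0.005,"rx":0,"ry":0,"rz":0,"jaw":0.55},{"x":0,"y":0,"z":0.005,"rx":0,"ry":0,"rz":0,"jaw":0.55}]'
```

```text
t: 36.83
eef_pos: [566.8, -128.4, 223.2]
tcp_rot: [3.141, -0.0, 0.102]
ft_force: [-0.8, 0.6, 4.6]
opening: 0.656
```

Contact. Release slowly, rise, and move back to view the whole rack.

```bash
python3 -m pendant '[{"x":0,"y":0,"z":0,"rx":0,"ry":0,"rz":0,"jaw":0.7},{"x":0,"y":0,"z":0,"rx":0,"ry":0,"rz":0,"jaw":0.75},{"x":0,"y":0,"z":0,"rx":0,"ry":0,"rz":0,"jaw":0.77},{"x":0,"y":0,"z":-0.1,"rx":0,"ry":0,"rz":0,"jaw":0.77},{"x":0,"y":0,"z":-0.3,"rx":0,"ry":0,"rz":0,"jaw":0.77},{"x":0,"y":0,"z":-0.6,"rx":0,"ry":0,"rz":0,"jaw":0.77},{"x":0,"y":-0.2,"z":-0.9,"rx":0,"ry":0,"rz":0,"jaw":0.77},{"x":0,"y":-0.5,"z":-1,"rx":0,"ry":0,"rz":0,"jaw":0.77},{"x":0,"y":-0.8,"z":-1,"rx":0,"ry":0,"rz":0,"jaw":0.77},{"x":0,"y":-0.85,"z":-1,"rx":0,"ry":0,"rz":0,"jaw":0.77}]'
python3 -m pendant '[{"x":0,"y":0,"z":-0.15,"rx":0,"ry":0,"rz":0,"jaw":0.77},{"x":0,"y":0,"z":-0.15,"rx":0,"ry":0,"rz":0,"jaw":0.77},{"x":0,"y":0,"z":-0.15,"rx":0,"ry":0,"rz":0,"jaw":0.77}]'
python3 - <<'E'
from h import *
w=cam('wrist');big(w,0,0,512,384,1.56,'pics/f1.png');print(env.state()['eef_pos'],env.state()['t'])
s=cam('scene');big(s,190,110,360,290,3.3,'pics/f1s.png');d=cam('side');big(d,180,150,340,290,4,'pics/f1d.png')
E
```

```text
t: 38.08
eef_pos: [553.2, 0.5, 374.1]
tcp_rot: [3.141, -0.001, 0.105]
ft_force: [-0.1, 0.1, 0.1]
opening: 0.77
t: 38.45
eef_pos: [553.7, -2.1, 394.9]
tcp_rot: [3.142, 0.0, 0.101]
ft_force: [-1.3, 1.2, -0.4]
opening: 0.766
[553.71963368  -2.06140094 394.66933749] 38.5
```

View pics/f1.png

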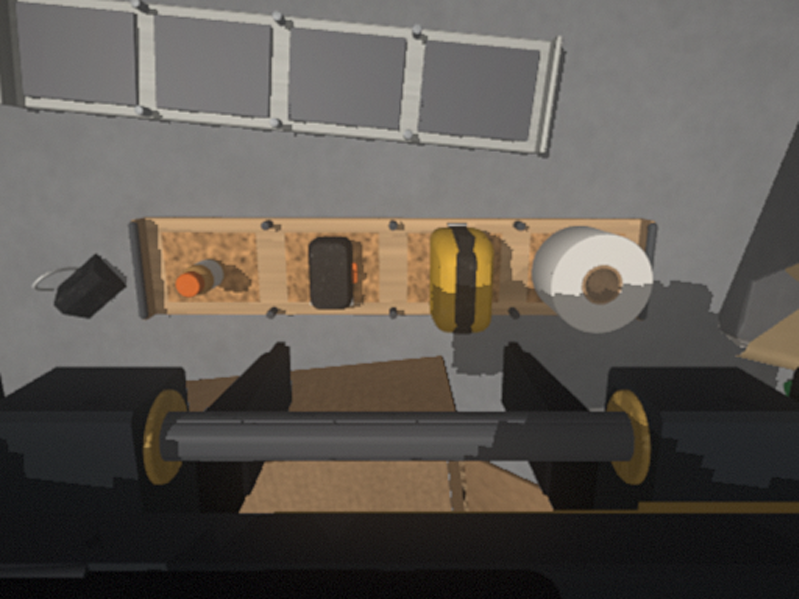

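View pics/f1s.png

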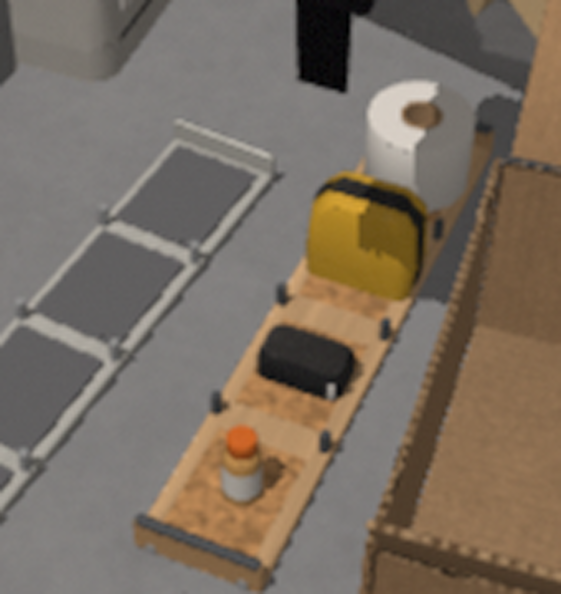

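View pics/f1d.png

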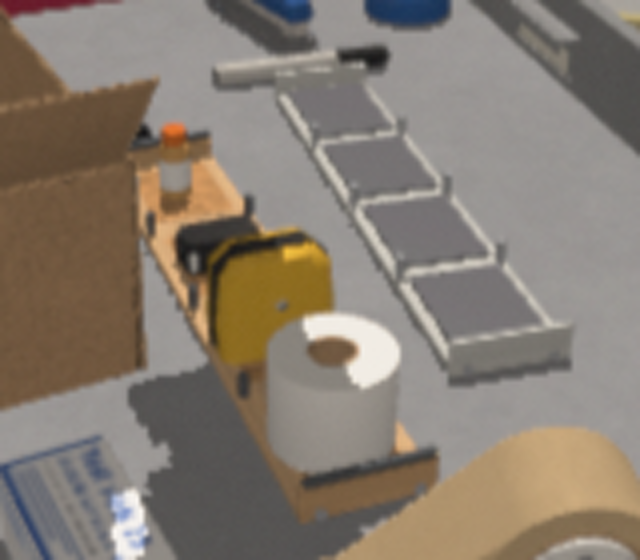

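```bash
python3 - <<'E'
from h import *
np.set_printoptions(precision=1,suppress=True)
w=cam('wrist');k=1.56;f=lambda L:np.array(L,float)/k
L=[(267,225),(393,225),(519,225),(273,313),(393,313),(514,313)]
c,yaw,R,res=fitrack(ray(w,f(L),15));print(c,yaw,res)
for n,p,z in(('vial',(188,284),54),('scan',(331,273),28),('tape',(466,280),69),('roll',(603,285),58)):
    print(n,R.T@(ray(w,f([p]),z)[0,:2]-c))
E
```

```text
[554.1  -0.1] 0.10181334333104883 [[ 0.1 -0.2]
 [ 0.1  0.1]
 [ 0.   0.3]
 [-0.  -0.6]
 [-0.1  0.2]
 [-0.1  0.3]]
vial [ -1.4 127.8]
scan [ 0.4 41.6]
tape [  4.3 -43.6]
roll [  -1.2 -129.6]
```

```bash
python3 - <<'E'
from h import *
np.set_printoptions(precision=1,suppress=True)
w=cam('wrist');k=1.56;c=np.array([554.1,-.1]);a=.1018;R=np.array([[np.cos(a),-np.sin(a)],[np.sin(a),np.cos(a)]])
for z,p in((10,(460,228)),(25,(460,228)),(40,(460,332)),(60,(460,332))):print(z,R.T@(ray(w,[(p[0]/k,p[1]/k)],z)[0,:2]-c))
E
```

```text
10 [ 28.6 -46.2]
25 [ 30.2 -44.4]
40 [-37.2 -44.6]
60 [-30.8 -42.1]
```

```bash
python3 -c "
from cell import env
print(env.job_done(), env.state()['t'])"
```

```text
the job is handed in; nothing more can be done
the job is handed in; nothing more can be done
```

All four articles are in the pack rack in reverse order. From the left they stand vial, ring scanner, tape measure, label roll. All stand upright and released, and the arm was well clear when I handed the job in at about 38.6 s of the 88 s allowed.

**Corrections on the way:**
- **Vial:** its first placing was about 4.5 mm off in x, because I had read the pack rack posts at the wrong height. I picked it up again and moved it to the middle.
- **Label roll:** I set it down in an empty place of the pick rack and gripped it higher, so the fingertips would clear the pack rack's 25 mm end plate.

**Last checks:** all three camera views show every article standing in its own place. The wrist camera puts the vial, scanner and roll within about 1.5 mm of the middle of their places.

The two readings for the tape measure disagree. A single point picked on its rounded top read 4.3 mm off along its length. Its front and back edges read about 0 to 4 mm off the other way, depending on the height I assume for them, so I judged it centred and left it.

The largest force reading I saw at the end of a move was 14 N, when setting the vial down the second time.

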